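# Bring the lens barrel round in the parts carousel and clamp it in the V-clamp

### The arm

A 6-joint arm with a two-finger parallel gripper is mounted at the origin on the work surface. World frame = base frame: x ahead of the robot, y to its left, z up, the work surface at z = 0. Lengths are in mm, angles in rad, forces in N, time in s.
With the tool pointing down it reaches from about 275 to 750 mm from the base axis. Payload 10.2 kg.
Tool frame: the origin (TCP) lies at the very end of the fingers, on their centre line; the grasp point (between the pads) lies 19 mm behind it; z points along the fingers, y is the direction in which the jaws open and shut (so a half turn about z gives the same grasp; the last joint's range is limited). The gripper opens to 85 mm and grips with 20 to 120 N. Pads are 22 mm wide; open, the fingers measure 114 mm over their backs; the gripper's body (76 mm by 85 mm) begins 54 mm behind the grasp point. The pads swing forward as they close: fully open they stand 13 mm farther back than shut.
Start: joints at [-0.223, 0.313, 1.498, -0, 1.331, -0.223], TCP at [525.006, -0.013, 231.294] pointing down, gripper open.
Joint ranges: [-2.94, 2.94], [-0.97, 2.17], [0.19, 2.56], [-1.23, 4.37], [0.02, 3.11], [-2.88, 2.88]. Speed limits (rad/s): [2.39, 2.39, 3.01, 3.14, 3.14, 3.14].

### API

Orientations are given as a unit quaternion [w, x, y, z].
In Python, from rig import ctrl, eyes, order gives the robot as it stands.
- The arm moves only by the tool move_arm, never from a script. Its argument "deltas" is a list of rows, each a list of 6 numbers: the shift along the tool's x, y, z in cm, then the turn, a rotation vector about the tool's x, y, z in degrees. A call has exactly 10 rows; each row shifts and turns the commanded pose from where the row before left it, along the tool's axes as they then stand; what a row does not reach is not made up. A row lasts 1/10 s, in which the tool goes at most 50 mm and 8.59 degrees, less where a joint would pass 70% of its speed; a pose out of reach is approached as far as the arm can. A call is refused whole if a number of a shift passes 5 or a number of a turn 8.59, either way. A call with a gripper value outside its range is refused whole. "grip" is the finger opening in cm, from 0 to 8.54, set as the call begins (left out, the last holds). The fingers move at their own pace and stop on an object; "newtons" is the grip in N (left out, the last holds). Time passes only in rows, so rows that do not move let the fingers close, or fill a call up. It gives the time, the measured TCP pose, the force and the opening at its end, in the units of the state.
- ctrl.sense(): the state, without advancing time (a new reading comes with each control period).
- eyes.capture(name): name is "scene" or "side" or "wrist"; returns the picture (384x512x3 uint8, blue, green, red); there is no depth.
- eyes.camera_params(name): a dict with "K" (3x3 intrinsics, pixels), "camera_from_world" (4x4, takes a point from world to camera coordinates). Camera axes: x right, y down, z forward; pixel columns grow to the right and rows downward; lengths in mm; the calibration is good to about 2 mm. A picture is of the moment at which its call begins: read the wrist's pose just before it. camera_params takes no time and is no camera call; for the wrist camera it gives the pose at the moment of the call.
- order.finish_job(): hands the job in, once; it reports no verdict.
The state is a dict: "time_s": time; "joints": joint angles; "dq": joint speeds; "tau": joint torques, N m; "eef_pos": TCP position; "ee_rot": TCP orientation; "force": force on the tool from outside, world axes, zero at the start; "wrist_torque": the same for the moment, N m; "grip_width": opening from 0.0 (shut) to 1.0 (fully open).
Only numpy, scipy, OpenCV 4.12 (cv2) and the standard library are available. Lean on these libraries where they do the work, as an engineer would, in place of code of your own. Each camera call takes 0.05 s, during which the arm holds its last target.

### The job

Turn the parts carousel by hand until the long round lens barrel comes out from under the clear dust hood into its open front, and lift the barrel out. Lay it in the two V saddles of the V-clamp, pushed under the bridge right up against the end stop, then screw the clamp's knob down until the rubber pad holds the barrel snugly - not overtightened, it is an optic - and let go. Leave the other parts in their compartments and the other things on the bench where they are.

Things in the scene. Friction and masses are not known exactly. Their poses are not given: they have to be found in the camera images.
- carousel: Fixed part of the parts carousel: grey round base plate 398 mm across, steel spindle in the middle (nut up to 92 mm above the bench) and a clear dust hood (see hood_front). Origin on the bench under the spindle, z up; its own -x axis points out through the middle of the hood's open front, roughly towards the robot.
- hood_front (a point): Middle of the hood's open front: 194 mm from the spindle along the carousel's -x axis, 82 mm up. The hood is a flat clear roof (80 to 84 mm above the bench, radius 194 mm) and an upright skirt; both are missing only within 70 degrees either side of this direction: only there can the bin be reached. A 12 mm wide metal upright (top 84 mm) stands at the rim at each end of the opening.
- rotor: Revolving grey bin of the carousel, 360 mm across, turns endlessly either way about the spindle, against about 0.16 N m of friction, and stays where left. Origin on the spindle axis at its underside, 16 mm above the bench; z up; turns with the bin. Five equal open compartments, middle lines at 0, 72, 144, 216, 288 degrees from its x axis; the barrel wanted starts in the one at +x (0).
- divider (a point): Top of one of the five upright radial divider walls of the bin, at radius 150 mm, at 36 degrees from the rotor's x axis; the others are at 108, 180, 252, 324. Each is 8 mm thick, from radius 30 to 178 mm, top 64 mm above the bench; compartment floors at 22 mm, each with two 6 mm high ribs 13 mm either side of its middle line; rim lip to 34 mm. A divider can be pinched or pushed to turn the bin.
- barrel: The part wanted: long round lens barrel, black anodised, 40 mm diameter and 130 mm long, 0.2 to 0.35 kg, a glass face at each end (both ends alike). Origin at its middle, x along its axis. It starts lying radially on its two ribs, axis 45 mm above the bench, its middle 106 mm from the spindle, somewhere under the back of the hood.
- square_bar: Another part in the carousel, to stay there: black square bar 125 x 34 x 34 mm lying radially. Origin at the centre of its underside, x along its length.
- mirror_cell: Another part in the carousel, to stay there: black flat disc with a mirror face, 66 mm diameter, 20 mm thick. Origin at the centre of its underside.
- short_barrel: Another part in the carousel, to stay there: short round barrel, 40 mm diameter, standing upright, 44 mm high. Origin at the centre of its underside.
- prism_cube: Another part in the carousel, to stay there: black cube of 42 mm. Origin at the centre of its underside.
- vclamp: V-clamp fixed to the bench: black base plate 176 x 90 x 12 mm with two steel V saddles (90 degree V, 60 mm wide, tops 52 mm above the bench) at x from -62 to -36 and from 37 to 67 mm. Origin at the centre of the plate's underside, x along the V towards the end stop, z up. End stop: steel plate, face at x = +70 mm, top 74 mm above the bench. The barrel goes in from the -x end, under the bridge.
- bridge (a point): Centre of the top of the dark steel bridge over the V: x = 52 mm in the V-clamp's frame, 117 mm above the bench. Its bar is 20 mm along x, 84 mm across, 14 mm thick (103 to 117 mm above the bench); its two legs leave 62 mm between them. The clamp screw goes through its middle.
- seat (a point): Where the barrel's origin must be when it lies home: on the V's middle line, 62 mm above the bench, x = +5 mm in the V-clamp's frame (the barrel then reaches from x = -60 mm to the stop at +70 mm, its top 82 mm above the bench). Same axes as the V-clamp.
- pad: The rubber pad (18 mm diameter) at the lower end of the clamp screw, under the bridge at x = 52 mm in the V-clamp's frame. Origin at the centre of the pad's underside. Fully raised it is 93 mm above the bench (11 mm above a seated barrel); it starts up to 3 mm lower.
- knob (a joint): Clamp knob angle, rad: 0 fully raised, grows clockwise seen from above, driving knob and pad down together 3.82 mm per rad (quick-action screw). End of travel 4.0. Turning freely takes about 0.08 N m; with the pad on the barrel 0.04 N m more gives about 10 N of pad force; the force builds up within a few tenths of a radian. The screw holds by itself up to about 20 N.
- knob_grip (a point): Middle of the black round fluted knob (40 mm diameter, 26 mm high) on the clamp screw, on its vertical axis; the knob reaches 13 mm above and below this point. It moves down with the screw (148 mm above the bench when fully raised).
- mouse: Bystander: black computer mouse, about 100 x 60 mm, 36 mm high. Origin at its underside.
- fork_clamp: Bystander: steel fork clamp lying flat, 85 x 32 x 10 mm. Origin at its underside.
- post: Bystander: steel post 19 mm diameter, 100 mm high on a 56 mm round foot. Origin at the centre of its underside.
- bottle: Bystander: white bottle, 60 mm diameter, 150 mm high. Origin at the centre of its underside.
- driver: Bystander: screwdriver lying on the bench, 190 mm long. Origin near its middle.

How it is judged:
By the outcome, as a careful person would: the job done as asked, in the order asked, and still so for the second after the job is handed in, with the robot touching nothing.
It also fails if it takes over 72 s, if anything falls off the work surface, if the arm or the gripper's body presses on something with over 40 N, if the wrist force passes 120 N, or if a joint passes its speed limit or range.

## Working session

There is one attempt and no reset: what is moved stays moved. The work goes in short steps, Python scripts to look and compute and a tool call to move; the robot and the scene stay as the last step left them, time stands still between calls to the robot, and variables do not carry over. Pictures are saved under pics/ and viewed, and the job is handed in when it is done.

Besides the shell and the picture viewer there is one more tool, called as name(argument=value, ...), one argument or row to a line, values as JSON. move_arm: Moves the arm, as the interface text tells. Its arguments: {"type":"object","properties":{"deltas":{"type":"array"},"grip":{"type":"number"},"newtons":{"type":"number"}},"required":["deltas"]}

```bash
ls; mkdir -p pics
python3 - <<'E'
from rig import ctrl, eyes, order
import cv2,numpy as np
print(ctrl.sense())
for n in ["scene","side","wrist"]:
    p=eyes.camera_params(n); print(n,p["K"],np.round(p["camera_from_world"],3))
    cv2.imwrite(f"pics/{n}0.png",eyes.capture(n))
E
```

```text
pics
{'time_s': 0.0, 'joints': array([-2.23426554e-01,  3.13439805e-01,  1.49843238e+00,  6.13171311e-06,
        1.33098286e+00, -2.23420406e-01]), 'dq': array([ 2.09562812e-03, -5.16036573e-04, -1.19278516e-03,  2.96819873e-04,
       -7.15469367e-05, -1.42069457e-04]), 'tau': array([-5.78409599e-04, -4.12261176e+01, -2.59742296e+01, -3.58453699e-04,
        4.11797926e-03, -1.23038126e-05]), 'eef_pos': array([5.24749116e+02, 3.24586120e-02, 2.30742058e+02]), 'ee_rot': array([-5.35709677e-04,  7.07109330e-01,  7.07103951e-01, -3.33819586e-04]), 'force': array([ 0.20665731,  0.13296733, -0.81082581]), 'wrist_torque': array([ 0.00942944,  0.0113032 , -0.02613222]), 'grip_width': 1.0010156293721293}
scene [[349.10623213   0.         249.62793453]
 [  0.         349.10623213 191.49686565]
 [  0.           0.           1.        ]] [[ 8.530000e-01  5.220000e-01 -5.000000e-03 -5.026320e+02]
 [ 3.120000e-01 -5.180000e-01 -7.960000e-01 -6.597500e+01]
 [-4.180000e-01  6.780000e-01 -6.050000e-01  1.457449e+03]
 [ 0.000000e+00  0.000000e+00  0.000000e+00  1.000000e+00]]
side [[406.2693234    0.         257.6018545 ]
 [  0.         406.2693234  197.95919065]
 [  0.           0.           1.        ]] [[-6.910000e-01 -7.230000e-01 -1.000000e-03  4.164230e+02]
 [-3.910000e-01  3.750000e-01 -8.410000e-01  3.198360e+02]
 [ 6.080000e-01 -5.800000e-01 -5.420000e-01  1.065027e+03]
 [ 0.000000e+00  0.000000e+00  0.000000e+00  1.000000e+00]]
wrist [[336.7977809    0.         252.11384276]
 [  0.         336.7977809  195.40091816]
 [  0.           0.           1.        ]] [[ 1.00000e+00  1.00000e-03 -2.00000e-03 -5.25034e+02]
 [ 1.00000e-03 -9.52000e-01  3.07000e-01 -3.97690e+01]
 [-1.00000e-03 -3.07000e-01 -9.52000e-01  3.79900e+02]
 [ 0.00000e+00  0.00000e+00  0.00000e+00  1.00000e+00]]
```

View images.

View pics/scene0.png

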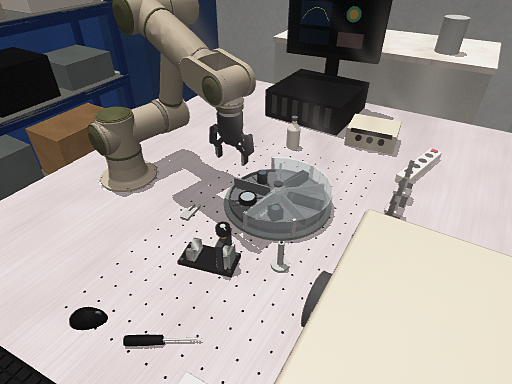

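View pics/side0.png

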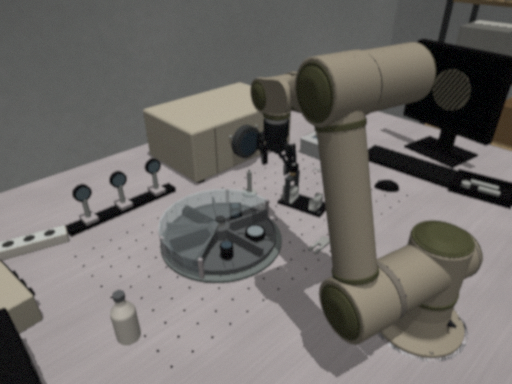

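View pics/wrist0.png

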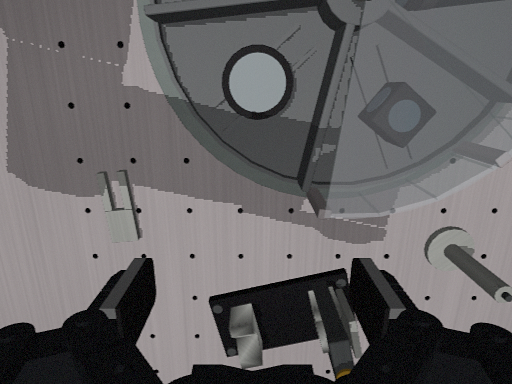

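```bash
cat > h.py <<'E'
import cv2,numpy as np
from rig import ctrl, eyes, order
def cam(n):
    p=eyes.camera_params(n); return np.array(p["K"]),np.array(p["camera_from_world"])
def proj(c,P):
    K,T=c; P=np.atleast_2d(np.asarray(P,float)); q=P@T[:3,:3].T+T[:3,3]; q=q@K.T; return q[:,:2]/q[:,2:]
def ray(c,uv):
    K,T=c; d=np.linalg.inv(K)@np.array([uv[0],uv[1],1.]); R=T[:3,:3]; return -R.T@T[:3,3], R.T@d
def onz(c,uv,z):
    o,d=ray(c,uv); return o+d*(z-o[2])/d[2]
def tri(l):
    A=np.zeros((3,3));b=np.zeros(3);rs=[]
    for c,uv in l:
        o,d=ray(c,uv); d=d/np.linalg.norm(d); M=np.eye(3)-np.outer(d,d); A+=M;b+=M@o; rs.append((M,o))
    p=np.linalg.solve(A,b); return p,[np.linalg.norm(M@(p-o)) for M,o in rs]
E
python3 - <<'E'
import cv2
def z(n,x0,x1,y0,y1,s,o):
    im=cv2.imread(f"pics/{n}.png")[y0:y1,x0:x1]; cv2.imwrite(f"pics/{o}.png",cv2.resize(im,None,fx=s,fy=s,interpolation=cv2.INTER_CUBIC))
z("scene0",160,360,140,290,4,"s0z"); z("side0",140,340,160,290,4,"d0z"); z("wrist0",200,400,240,384,4,"w0z")
E
```

```text
(no output)
```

View pics/s0z.png

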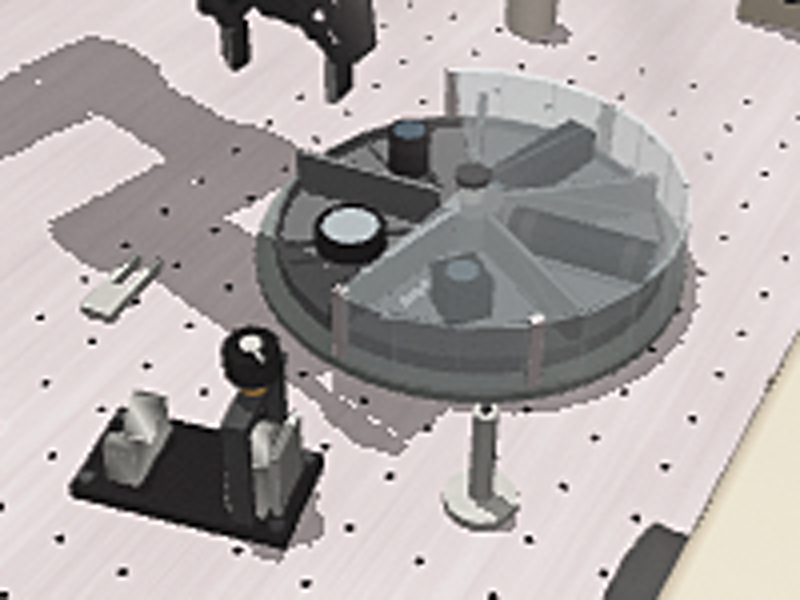

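View pics/d0z.png

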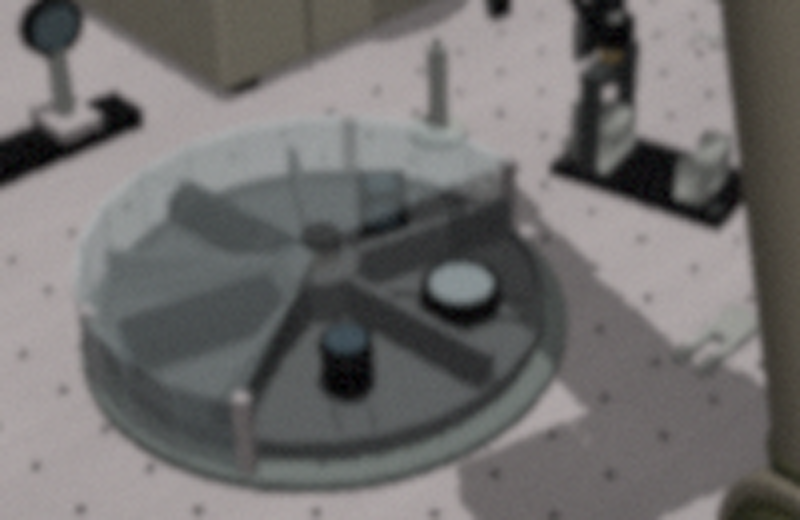

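View pics/w0z.png

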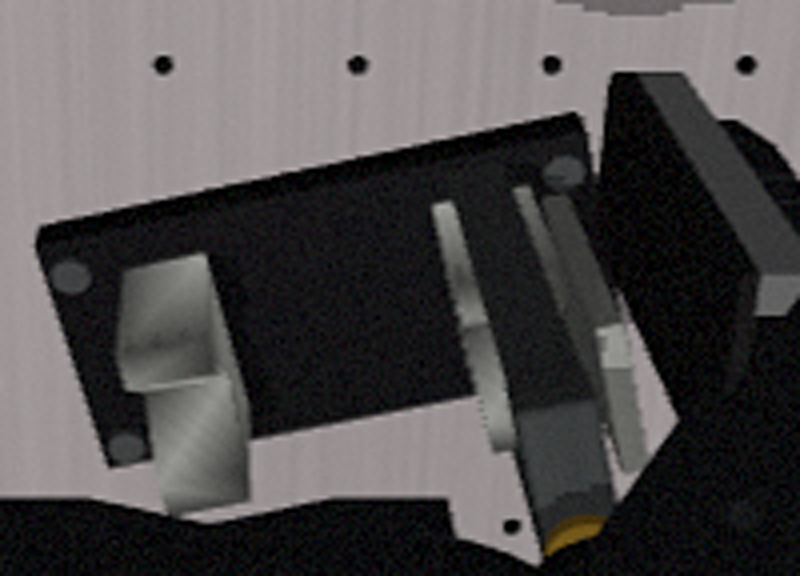

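Run:
```python
from h import *
S,D,W=cam("scene"),cam("side"),cam("wrist")
S_=lambda x,y:(S,(160+x/4,140+y/4)); D_=lambda x,y:(D,(140+x/4,160+y/4)); W_=lambda x,y:(W,(200+x/4,240+y/4))
print("spindle",tri([S_(472,170),D_(323,230)]))
print("upright A (near clamp)",tri([S_(341,289),D_(509,165)]), "B",tri([S_(452,70),D_(240,392)]))
print("S",onz(*S_(341,289),84),onz(*S_(452,70),84))
# clamp
print("post top", tri([S_(486,410),D_(437,42)]))
print("knob", tri([S_(252,358),(D,(291,165))]))
for p in [(38,232),(575,112),(110,467)]: print("plate",onz(*W_(*p),12))
for p in [(72,488),(122,408),(322,462),(290,537)]: print("plateS",onz(*S_(*p),12))
for p in [(122,268),(210,253),(247,378),(248,500),(135,388),(170,515),(220,378)]: print("saddle1",onz(*W_(*p),52))
for p in [(603,325),(625,325),(640,470),(550,195)]: print("stop",onz(*W_(*p),74))
```

```text
spindle (array([610.46788025, 157.41008093,  93.83761551]), [np.float64(2.0889655422901616), np.float64(2.0889655422902584)])
upright A (near clamp) (array([588.26805227, -29.29829727,  81.10923374]), [np.float64(2.2495888274068947), np.float64(2.2495888274068867)]) B (array([507.75489796, 314.97399903,  83.64039766]), [np.float64(0.19527018852509226), np.float64(0.195270188524885)])
S [591.61120831 -30.41512981  84.        ] [507.92687063 314.24406625  84.        ]
post top (array([ 762.29533249, -107.98846383,  101.92301527]), [np.float64(0.9451602779826959), np.float64(0.9451602779826607)])
knob (array([ 620.69610194, -188.38414504,  149.69647242]), [np.float64(2.499209653753767), np.float64(2.4992096537536423)])
plate [ 472.00443182 -172.10053413   12.        ]
plate [ 636.08366077 -129.54628208   12.        ]
plate [ 492.50288046 -263.26927798   12.        ]
plateS [ 494.07601191 -263.14186537   12.        ]
plateS [ 472.73501941 -177.00891584   12.        ]
plateS [ 642.99216592 -142.08776235   12.        ]
plateS [ 662.49274684 -216.12295327   12.        ]
saddle1 [ 501.04755069 -155.99506797   52.        ]
saddle1 [ 525.71423856 -151.02751014   52.        ]
saddle1 [ 536.44161523 -193.31449142   52.        ]
saddle1 [ 537.15563394 -237.51711902   52.        ]
saddle1 [ 504.03295319 -196.88439733   52.        ]
saddle1 [ 513.79409204 -243.2130628    52.        ]
saddle1 [ 528.64330666 -193.32857197   52.        ]
stop [ 629.88682891 -157.44971016   74.        ]
stop [ 635.71460245 -157.43965566   74.        ]
stop [ 644.41416435 -205.22107258   74.        ]
stop [ 612.72884973 -117.7196054    74.        ]
```

move_arm(
  deltas=[
    [1.7,0.8,-0.8,0,0,0],
    [1.7,0.8,-0.8,0,0,0],
    [1.7,0.8,-0.8,0,0,0],
    [1.7,0.8,-0.8,0,0,0],
    [1.7,0.8,-0.8,0,0,0],
    [1.7,0.8,-0.8,0,0,0],
    [1.7,0.8,-0.8,0,0,0],
    [1.7,0.8,-0.8,0,0,0],
    [1.7,0.8,-0.8,0,0,0],
    [1.7,0.8,-0.8,0,0,0],
  ],
  grip=3.0,
)

```text
time_s: 1.15
eef_pos: [605.2, 170.7, 311.3]
ee_rot: [-0.0, 0.707, 0.707, -0.0]
force: [1.1, -1.2, 0.5]
grip_width: 0.351
```

Run:
```python
from h import *
W=cam("wrist"); np.savez("w1.npz",K=W[0],T=W[1]); im=eyes.capture("wrist"); cv2.imwrite("pics/w1.png",im)
cv2.imwrite("pics/w1b.png",cv2.resize(cv2.convertScaleAbs(im,alpha=1.4,beta=10),None,fx=1.56,fy=1.56,interpolation=cv2.INTER_CUBIC))
s=ctrl.sense();print(s["time_s"],s["eef_pos"],s["force"],s["wrist_torque"])
print(proj(W,[[610,157,92],[588,-30,84],[508,315,84]]))
```

```text
1.2 [605.88746043 172.89267999 312.23161624] [1.10224996 2.86414625 0.89803572] [ 0.05776622 -0.0764895   0.00168466]
[[256.13349406 174.85508179]
 [238.51514513 313.00189588]
 [153.1306771   16.99815721]]
```

View pics/w1b.png

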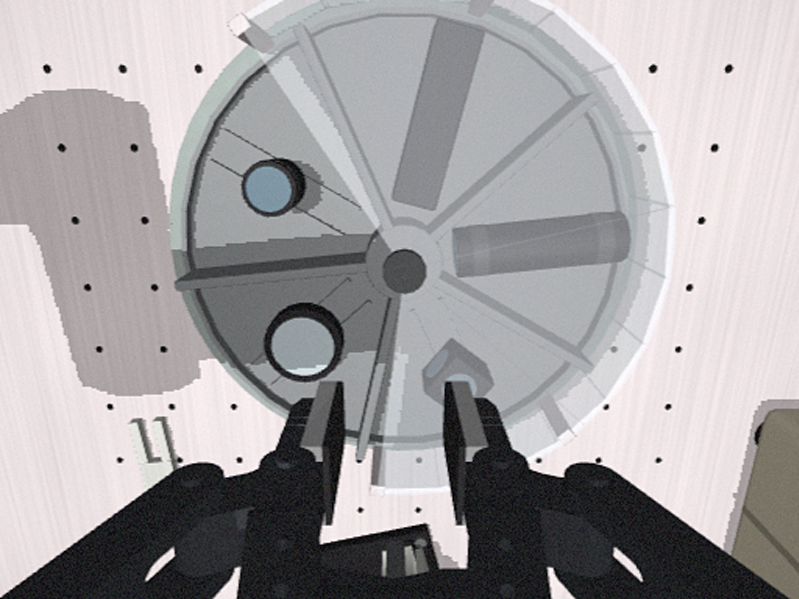

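Run:
```python
from h import *
d=np.load("w1.npz"); W=(d["K"],d["T"]); s=1.5625
g=lambda x,y,z:onz(W,(x/s,y/s),z)
def pol(p,c): v=p[:2]-c[:2]; return np.hypot(*v).round(1),(np.degrees(np.arctan2(v[1],v[0]))%360).round(1)
c=g(404,271,92); print("spindle",c)
for n,p in dict(B=(240,28,84),A=(378,491,84),dl=(180,283,64),d2=(361,458,64),d3=(588,366,64),d4=(592,98,64),d5=(301,30,64),mir=(302,346,48),sb=(269,189,72),prism=(452,365,70)).items(): q=g(*p); print(n,q.round(1),pol(q,c))
for p in [(455,252),(628,237)]: q=g(*p,45); print("bar",q.round(1),pol(q,c))
```

```text
spindle [612.67247432 158.61278073  92.        ]
B [508.4 314.2  84. ] (np.float64(187.3), np.float64(123.8))
A [592.4 -31.9  84. ] (np.float64(191.6), np.float64(263.9))
dl [441.4 141.9  64. ] (np.float64(172.1), np.float64(185.6))
d2 [577.4 -13.6  64. ] (np.float64(175.8), np.float64(258.4))
d3 [762.2  72.8  64. ] (np.float64(172.4), np.float64(330.1))
d4 [742.  274.4  64. ] (np.float64(173.6), np.float64(41.8))
d5 [543.6 316.5  64. ] (np.float64(172.3), np.float64(113.6))
mir [529.2  83.3  48. ] (np.float64(112.4), np.float64(222.0))
sb [516.7 213.5  72. ] (np.float64(110.6), np.float64(150.3))
prism [651.7  76.2  70. ] (np.float64(91.2), np.float64(295.4))
bar [653.7 162.2  45. ] (np.float64(41.2), np.float64(5.0))
bar [788.6 174.3  45. ] (np.float64(176.6), np.float64(5.1))
```

```bash
cat > plan.py <<'E'
import numpy as np,json,os
# commanded pose: x,y,z mm, alpha deg (tool x heading), tool z down
def load(): return json.load(open("cmd.json"))
def plan(wps,save=True):
    """wps: list of (x,y,z,alpha,nrows); linear each. prints calls of 10 rows (rounded), saves resulting cmd pose"""
    p=np.array(load(),float); rows=[]
    for x,y,z,a,n in wps:
        t=np.array([x,y,z,a],float)
        for i in range(n):
            q=p+(t-p)/(n-i); d=q-p
            ca,sa=np.cos(np.radians(p[3])),np.sin(np.radians(p[3]))
            r=[ (d[0]*ca+d[1]*sa)/10,(d[0]*sa-d[1]*ca)/10,-d[2]/10,0,0,-d[3]]
            r=[round(v,2)+0 for v in r]; r[5]=round(r[5],1)+0; rows.append(r)
            dx,dy,dz=10*r[0],10*r[1],10*r[2]
            p=p+np.array([dx*ca+dy*sa,dx*sa-dy*ca,-dz,-r[5]])
    while len(rows)%10: rows.append([0,0,0,0,0,0])
    for i in range(0,len(rows),10): print(json.dumps([[int(v) if v==int(v) else v for v in r] for r in rows[i:i+10]]))
    print("end",p.round(2), "max", np.abs(rows).max(0))
    if save: json.dump(list(p),open("cmd.json","w"))
E
echo "[605.006,169.987,311.294,90]" > cmd.json
python3 -c "
from plan import *
plan([(468,117,120,193,14),(468,117,50,193,6)])
C=np.array([612,158]);
# push 1: 196 -> 131
w=[]
for a in [193.5,190,186,181,175,169,163,157,151,146,142,138,135,133,132]:
    t=np.radians(a); w.append((C[0]+150*np.cos(t),C[1]+150*np.sin(t),50,193,1))
w+=[w[-1]]*1
x,y=w[-1][:2]
# back off slightly then up
w+=[(x-3,y-6,50,193,1),(x-3,y-6,80,193,3)]
plan(w)
"
```

```text
[[-0.38, -0.98, 1.37, 0, 0, -7.4], [-0.25, -1.02, 1.37, 0, 0, -7.4], [-0.12, -1.04, 1.37, 0, 0, -7.4], [0.02, -1.05, 1.37, 0, 0, -7.4], [0.15, -1.04, 1.36, 0, 0, -7.3], [0.29, -1.01, 1.37, 0, 0, -7.3], [0.41, -0.96, 1.36, 0, 0, -7.4], [0.53, -0.9, 1.37, 0, 0, -7.3], [0.64, -0.83, 1.36, 0, 0, -7.4], [0.75, -0.74, 1.37, 0, 0, -7.3]]
[[0.83, -0.64, 1.36, 0, 0, -7.4], [0.91, -0.53, 1.37, 0, 0, -7.3], [0.97, -0.41, 1.36, 0, 0, -7.4], [1.01, -0.27, 1.37, 0, 0, -7.3], [0, 0, 1.17, 0, 0, 0], [0, 0, 1.17, 0, 0, 0], [0, 0, 1.16, 0, 0, 0], [0, 0, 1.17, 0, 0, 0], [0, 0, 1.16, 0, 0, 0], [0, 0, 1.17, 0, 0, 0]]
end [467.99 117.03  49.99 193.  ] max [1.01 1.05 1.37 0.   0.   7.4 ]
[[0.05, 0.62, 0, 0, 0, 0], [-0.02, 0.92, 0, 0, 0, 0], [-0.1, 1.04, 0, 0, 0, 0], [-0.21, 1.29, 0, 0, 0, 0], [-0.41, 1.52, 0, 0, 0, 0], [-0.56, 1.46, 0, 0, 0, 0], [-0.71, 1.4, 0, 0, 0, 0], [-0.86, 1.32, 0, 0, 0, 0], [-0.99, 1.22, 0, 0, 0, 0], [-0.91, 0.93, 0, 0, 0, 0]]
[[-0.79, 0.69, 0, 0, 0, 0], [-0.84, 0.63, 0, 0, 0, 0], [-0.66, 0.43, 0, 0, 0, 0], [-0.44, 0.27, 0, 0, 0, 0], [-0.23, 0.13, 0, 0, 0, 0], [0, 0, 0, 0, 0, 0], [0.43, -0.52, 0, 0, 0, 0], [0, 0, -1, 0, 0, 0], [0, 0, -1, 0, 0, 0], [0, 0, -1, 0, 0, 0]]
end [508.6  263.42  79.99 193.  ] max [0.99 1.52 1.   0.   0.   0.  ]
```

move_arm(
  deltas=[
    [-0.38,-0.98,1.37,0,0,-7.4],
    [-0.25,-1.02,1.37,0,0,-7.4],
    [-0.12,-1.04,1.37,0,0,-7.4],
    [0.02,-1.05,1.37,0,0,-7.4],
    [0.15,-1.04,1.36,0,0,-7.3],
    [0.29,-1.01,1.37,0,0,-7.3],
    [0.41,-0.96,1.36,0,0,-7.4],
    [0.53,-0.9,1.37,0,0,-7.3],
    [0.64,-0.83,1.36,0,0,-7.4],
    [0.75,-0.74,1.37,0,0,-7.3],
  ],
  grip=0,
)

```text
time_s: 2.2
eef_pos: [506.4, 131.7, 173.8]
ee_rot: [-0.0, 0.14, 0.99, -0.0]
force: [-0.2, 0.0, -0.4]
grip_width: 0.003
```

move_arm(
  deltas=[
    [0.83,-0.64,1.36,0,0,-7.4],
    [0.91,-0.53,1.37,0,0,-7.3],
    [0.97,-0.41,1.36,0,0,-7.4],
    [1.01,-0.27,1.37,0,0,-7.3],
    [0,0,1.17,0,0,0],
    [0,0,1.17,0,0,0],
    [0,0,1.16,0,0,0],
    [0,0,1.17,0,0,0],
    [0,0,1.16,0,0,0],
    [0,0,1.17,0,0,0],
  ],
)

```text
time_s: 3.2
eef_pos: [468.1, 117.1, 49.0]
ee_rot: [-0.0, -0.113, 0.994, 0.0]
force: [0.6, -0.6, 0.5]
grip_width: 0.0
```

```bash
echo "[467.99,117.03,49.99,193]" > cmd.json
python3 - <<'E'
from h import *
s=ctrl.sense();print(s["time_s"],s["eef_pos"],s["ee_rot"],s["force"],s["wrist_torque"],s["joints"].round(2))
cv2.imwrite("pics/w2.png",eyes.capture("wrist"))
E
python3 -c "
from plan import *
C=np.array([612,158]);
w=[]
for a in [193.5,190,186,181,175,169,163,157,151,146,142,139,137.5,137]:
    t=np.radians(a); w.append((C[0]+150*np.cos(t),C[1]+150*np.sin(t),50,193,1))
x,y=w[-1][:2]
w+=[(x-4,y-4,50,193,1),(x-4,y-4,85,193,3),(x-8,y-24,85,193,1)]
t=np.radians(214);w.append((C[0]+150*np.cos(t),C[1]+150*np.sin(t),85,193,7))
w.append((C[0]+150*np.cos(t),C[1]+150*np.sin(t),50,193,3))
plan(w)
"
```

```text
3.2 [468.08385042 117.08283049  48.99448634] [-3.48431033e-06 -1.13004206e-01  9.93594510e-01  3.72711581e-07] [ 0.59670102 -0.64835718  0.46187691] [-0.02534201 -0.0038789   0.04604857] [ 0.    0.46  1.83 -0.    0.85 -1.8 ]
[[0.05, 0.62, 0, 0, 0, 0], [-0.02, 0.92, 0, 0, 0, 0], [-0.1, 1.04, 0, 0, 0, 0], [-0.21, 1.29, 0, 0, 0, 0], [-0.41, 1.52, 0, 0, 0, 0], [-0.56, 1.46, 0, 0, 0, 0], [-0.71, 1.4, 0, 0, 0, 0], [-0.86, 1.32, 0, 0, 0, 0], [-0.99, 1.22, 0, 0, 0, 0], [-0.91, 0.93, 0, 0, 0, 0]]
[[-0.79, 0.69, 0, 0, 0, 0], [-0.63, 0.48, 0, 0, 0, 0], [-0.32, 0.22, 0, 0, 0, 0], [-0.11, 0.08, 0, 0, 0, 0], [0.48, -0.3, 0, 0, 0, 0], [0, 0, -1.17, 0, 0, 0], [0, 0, -1.17, 0, 0, 0], [0, 0, -1.16, 0, 0, 0], [0.84, -1.86, 0, 0, 0, 0], [0.61, -2.24, 0, 0, 0, 0]]
[[0.62, -2.24, 0, 0, 0, 0], [0.61, -2.23, 0, 0, 0, 0], [0.62, -2.24, 0, 0, 0, 0], [0.61, -2.23, 0, 0, 0, 0], [0.62, -2.24, 0, 0, 0, 0], [0.61, -2.23, 0, 0, 0, 0], [0, 0, 1.17, 0, 0, 0], [0, 0, 1.16, 0, 0, 0], [0, 0, 1.17, 0, 0, 0], [0, 0, 0, 0, 0, 0]]
end [487.64  74.15  49.99 193.  ] max [0.99 2.24 1.17 0.   0.   0.  ]
```

View pics/w2.png

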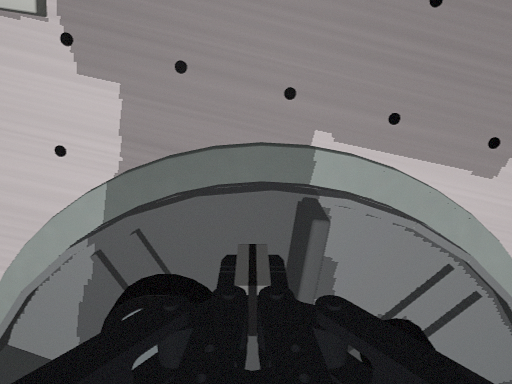

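move_arm(
  deltas=[
    [0.05,0.62,0,0,0,0],
    [-0.02,0.92,0,0,0,0],
    [-0.1,1.04,0,0,0,0],
    [-0.21,1.29,0,0,0,0],
    [-0.41,1.52,0,0,0,0],
    [-0.56,1.46,0,0,0,0],
    [-0.71,1.4,0,0,0,0],
    [-0.86,1.32,0,0,0,0],
    [-0.99,1.22,0,0,0,0],
    [-0.91,0.93,0,0,0,0],
  ],
)

```text
time_s: 4.25
eef_pos: [487.6, 243.6, 50.1]
ee_rot: [-0.0, -0.114, 0.994, 0.0]
force: [0.2, -2.6, 0.2]
grip_width: -0.0
```

move_arm(
  deltas=[
    [-0.79,0.69,0,0,0,0],
    [-0.63,0.48,0,0,0,0],
    [-0.32,0.22,0,0,0,0],
    [-0.11,0.08,0,0,0,0],
    [0.48,-0.3,0,0,0,0],
    [0,0,-1.17,0,0,0],
    [0,0,-1.17,0,0,0],
    [0,0,-1.16,0,0,0],
    [0.84,-1.86,0,0,0,0],
    [0.61,-2.24,0,0,0,0],
  ],
)

```text
time_s: 5.25
eef_pos: [493.5, 213.1, 86.4]
ee_rot: [0.001, -0.114, 0.993, 0.0]
force: [0.3, -0.1, -1.1]
grip_width: -0.001
```

Run:
```python
from h import *
s=ctrl.sense();print(s["time_s"],s["eef_pos"],s["force"])
im=eyes.capture("scene"); cv2.imwrite("pics/s3.png",im)
cv2.imwrite("pics/s3z.png",cv2.resize(im[140:290,160:360],None,fx=4,fy=4,interpolation=cv2.INTER_CUBIC))
```

```text
5.25 [493.49598005 213.11832146  86.40827781] [ 0.29129629 -0.05607819 -1.06713212]
```

View pics/s3z.png

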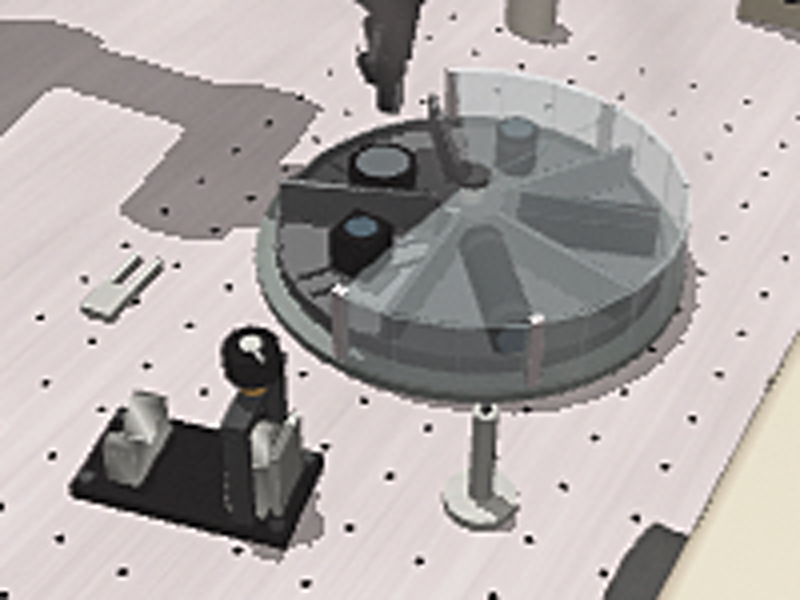

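```bash
python3 - <<'E'
from h import *
S=cam("scene")
for p in [(282,183),(433,97)]:
    q=onz(S,(160+p[0]/4,140+p[1]/4),64); v=q[:2]-[612,158]; print(q,np.hypot(*v),np.degrees(np.arctan2(v[1],v[0]))%360)
E
python3 -c "
from plan import *
C=np.array([612,158]);
w=[]
for a in [211,207,202,196,190,184,178,172,166,160,154,149,145,141.5,139,137.5,137]:
    t=np.radians(a); w.append((C[0]+150*np.cos(t),C[1]+150*np.sin(t),50,193,1))
x,y=w[-1][:2]
w+=[(x-4,y-4,50,193,1),(x-4,y-4,85,193,3),(x-8,y-24,85,193,1)]
t=np.radians(214);w.append((C[0]+150*np.cos(t),C[1]+150*np.sin(t),85,193,5))
w.append((C[0]+150*np.cos(t),C[1]+150*np.sin(t),50,193,3))
plan(w)
"
```

```text
[452.8242272  88.2490239  64.       ] 173.78758676514542 203.66307873281843
[501.2390954  288.00089355  64.        ] 170.7870320328794 130.4310338481004
[[0.26, 0.74, 0, 0, 0, 0], [0.29, 1, 0, 0, 0, 0], [0.26, 1.29, 0, 0, 0, 0], [0.17, 1.56, 0, 0, 0, 0], [0, 1.57, 0, 0, 0, 0], [-0.17, 1.56, 0, 0, 0, 0], [-0.32, 1.53, 0, 0, 0, 0], [-0.49, 1.5, 0, 0, 0, 0], [-0.64, 1.43, 0, 0, 0, 0], [-0.78, 1.36, 0, 0, 0, 0]]
[[-0.93, 1.27, 0, 0, 0, 0], [-0.86, 0.98, 0, 0, 0, 0], [-0.76, 0.73, 0, 0, 0, 0], [-0.7, 0.59, 0, 0, 0, 0], [-0.52, 0.4, 0, 0, 0, 0], [-0.32, 0.22, 0, 0, 0, 0], [-0.11, 0.08, 0, 0, 0, 0], [0.48, -0.3, 0, 0, 0, 0], [0, 0, -1.17, 0, 0, 0], [0, 0, -1.17, 0, 0, 0]]
[[0, 0, -1.16, 0, 0, 0], [0.84, -1.86, 0, 0, 0, 0], [0.86, -3.13, 0, 0, 0, 0], [0.86, -3.13, 0, 0, 0, 0], [0.86, -3.13, 0, 0, 0, 0], [0.86, -3.13, 0, 0, 0, 0], [0.86, -3.13, 0, 0, 0, 0], [0, 0, 1.17, 0, 0, 0], [0, 0, 1.16, 0, 0, 0], [0, 0, 1.17, 0, 0, 0]]
end [487.64  74.15  49.99 193.  ] max [0.93 3.13 1.17 0.   0.   0.  ]
```

move_arm(
  deltas=[
    [0.62,-2.24,0,0,0,0],
    [0.61,-2.23,0,0,0,0],
    [0.62,-2.24,0,0,0,0],
    [0.61,-2.23,0,0,0,0],
    [0.62,-2.24,0,0,0,0],
    [0.61,-2.23,0,0,0,0],
    [0,0,1.17,0,0,0],
    [0,0,1.16,0,0,0],
    [0,0,1.17,0,0,0],
    [0,0,0,0,0,0],
  ],
)

```text
time_s: 6.3
eef_pos: [486.6, 75.0, 48.2]
ee_rot: [-0.002, -0.114, 0.994, 0.0]
force: [-0.1, -0.0, 0.1]
grip_width: 0.001
```

move_arm(
  deltas=[
    [0.26,0.74,0,0,0,0],
    [0.29,1,0,0,0,0],
    [0.26,1.29,0,0,0,0],
    [0.17,1.56,0,0,0,0],
    [0,1.57,0,0,0,0],
    [-0.17,1.56,0,0,0,0],
    [-0.32,1.53,0,0,0,0],
    [-0.49,1.5,0,0,0,0],
    [-0.64,1.43,0,0,0,0],
    [-0.78,1.36,0,0,0,0],
  ],
)

```text
time_s: 7.3
eef_pos: [470.3, 210.8, 50.3]
ee_rot: [-0.0, -0.114, 0.994, -0.0]
force: [-0.0, -0.7, -0.3]
grip_width: -0.002
```

move_arm(
  deltas=[
    [-0.93,1.27,0,0,0,0],
    [-0.86,0.98,0,0,0,0],
    [-0.76,0.73,0,0,0,0],
    [-0.7,0.59,0,0,0,0],
    [-0.52,0.4,0,0,0,0],
    [-0.32,0.22,0,0,0,0],
    [-0.11,0.08,0,0,0,0],
    [0.48,-0.3,0,0,0,0],
    [0,0,-1.17,0,0,0],
    [0,0,-1.17,0,0,0],
  ],
)

```text
time_s: 8.3
eef_pos: [498.2, 256.1, 74.5]
ee_rot: [-0.0, -0.113, 0.994, 0.0]
force: [0.5, -0.1, 0.3]
grip_width: -0.001
```

move_arm(
  deltas=[
    [0,0,-1.16,0,0,0],
    [0.84,-1.86,0,0,0,0],
    [0.86,-3.13,0,0,0,0],
    [0.86,-3.13,0,0,0,0],
    [0.86,-3.13,0,0,0,0],
    [0.86,-3.13,0,0,0,0],
    [0.86,-3.13,0,0,0,0],
    [0,0,1.17,0,0,0],
    [0,0,1.16,0,0,0],
    [0,0,1.17,0,0,0],
  ],
)

```text
time_s: 9.3
eef_pos: [487.6, 74.9, 49.4]
ee_rot: [0.0, -0.114, 0.994, 0.0]
force: [0.6, 0.4, 0.8]
grip_width: 0.001
```

Run:
```python
from h import *
s=ctrl.sense();print(s["time_s"],s["eef_pos"],s["force"])
im=eyes.capture("scene"); cv2.imwrite("pics/s4.png",im)
cv2.imwrite("pics/s4z.png",cv2.resize(im[140:290,160:360],None,fx=4,fy=4,interpolation=cv2.INTER_CUBIC))
```

```text
9.3 [487.57766345  74.87413119  49.35435773] [0.59603463 0.44858139 0.80935204]
```

View pics/s4z.png

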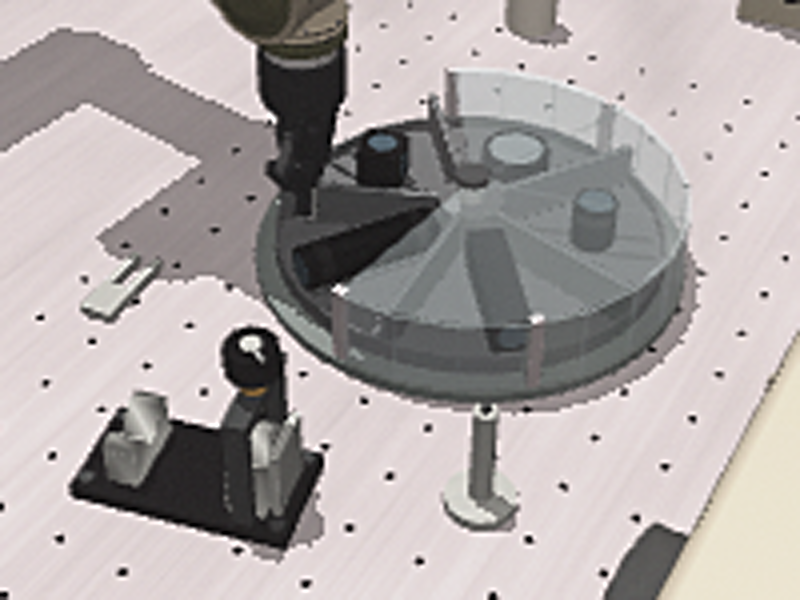

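```bash
python3 -c "
from plan import *
C=np.array([612,158]);
w=[]
for a in [211,207,202,196,190,185,180,176,173,170.5,168.5,167,166.3,166]:
    t=np.radians(a); w.append((C[0]+150*np.cos(t),C[1]+150*np.sin(t),50,193,1))
x,y=w[-1][:2]
w+=[(x-2,y-5,50,193,1),(x-2,y-5,95,193,2),(560,144,230,193,3)]
plan(w)
"
```

```text
[[0.26, 0.74, 0, 0, 0, 0], [0.29, 1, 0, 0, 0, 0], [0.26, 1.29, 0, 0, 0, 0], [0.17, 1.56, 0, 0, 0, 0], [0, 1.57, 0, 0, 0, 0], [-0.13, 1.3, 0, 0, 0, 0], [-0.24, 1.29, 0, 0, 0, 0], [-0.27, 1.01, 0, 0, 0, 0], [-0.25, 0.74, 0, 0, 0, 0], [-0.24, 0.61, 0, 0, 0, 0]]
[[-0.2, 0.48, 0, 0, 0, 0], [-0.17, 0.36, 0, 0, 0, 0], [-0.08, 0.16, 0, 0, 0, 0], [-0.04, 0.07, 0, 0, 0, 0], [0.31, -0.44, 0, 0, 0, 0], [0, 0, -2.25, 0, 0, 0], [0, 0, -2.25, 0, 0, 0], [-2.76, -2.19, -4.5, 0, 0, 0], [-2.77, -2.19, -4.5, 0, 0, 0], [-2.76, -2.18, -4.5, 0, 0, 0]]
end [559.98 144.01 229.99 193.  ] max [2.77 2.19 4.5  0.   0.   0.  ]
```

move_arm(
  deltas=[
    [0.26,0.74,0,0,0,0],
    [0.29,1,0,0,0,0],
    [0.26,1.29,0,0,0,0],
    [0.17,1.56,0,0,0,0],
    [0,1.57,0,0,0,0],
    [-0.13,1.3,0,0,0,0],
    [-0.24,1.29,0,0,0,0],
    [-0.27,1.01,0,0,0,0],
    [-0.25,0.74,0,0,0,0],
    [-0.24,0.61,0,0,0,0],
  ],
)

```text
time_s: 10.35
eef_pos: [464.2, 183.4, 50.0]
ee_rot: [-0.0, -0.113, 0.994, -0.0]
force: [0.8, -2.2, -0.1]
grip_width: -0.0
```

move_arm(
  deltas=[
    [-0.2,0.48,0,0,0,0],
    [-0.17,0.36,0,0,0,0],
    [-0.08,0.16,0,0,0,0],
    [-0.04,0.07,0,0,0,0],
    [0.31,-0.44,0,0,0,0],
    [0,0,-2.25,0,0,0],
    [0,0,-2.25,0,0,0],
    [-2.2,-1.7,-3.6,0,0,0],
    [-2.2,-1.7,-3.6,0,0,0],
    [-2.2,-1.7,-3.6,0,0,0],
  ],
)

```text
time_s: 11.35
eef_pos: [540.6, 153.6, 204.7]
ee_rot: [-0.0, -0.113, 0.994, 0.0]
force: [-0.4, 0.7, -0.9]
grip_width: 0.0
```

Run:
```python
from h import *
import json
a=np.radians(193);ca,sa=np.cos(a),np.sin(a)
dx,dy=(6.6-8.29)*10,(5.1-6.56)*10   # shortfall: done minus planned, tool axes (neg of)
dx,dy=-66+82.9,-51+65.6
p=np.array([559.98,144.01])+[dx*ca+dy*sa,dx*sa-dy*ca]; z=229.99-135+108
json.dump([p[0],p[1],z,193],open("cmd.json","w"))
s=ctrl.sense();print(s["time_s"],s["eef_pos"],p,z)
W=cam("wrist"); np.savez("w5.npz",K=W[0],T=W[1]); im=eyes.capture("wrist"); cv2.imwrite("pics/w5.png",im)
cv2.imwrite("pics/w5b.png",cv2.resize(cv2.convertScaleAbs(im,alpha=1.6,beta=20),None,fx=1.5625,fy=1.5625,interpolation=cv2.INTER_CUBIC))
```

```text
11.35 [540.61552782 153.57381578 204.66802121] [540.22886051 154.43413013] 202.99
```

View pics/w5b.png

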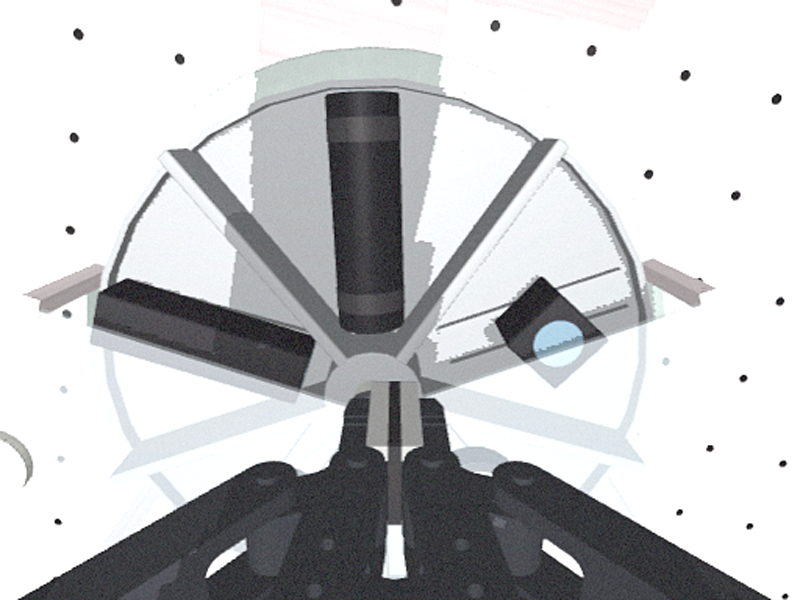

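Run:
```python
from h import *
d=np.load("w5.npz"); W=(d["K"],d["T"]); s=1.5625
g=lambda x,y,z:onz(W,(x/s,y/s),z)
o,_=ray(W,(0,0)); print("cam",o)
c=np.array([612,158])
for p in [(363,94),(371,330),(363,130),(370,300)]:
    q=g(*p,45); v=q[:2]-c; print(q.round(1),np.hypot(*v).round(1),np.degrees(np.arctan2(v[1],v[0]))%360)
for y,l,r in [(110,327,400),(310,338.5,404)]: print(g(l,y,45),g(r,y,45))
for p in [(560,146),(180,154)]:
    q=g(*p,64); v=q[:2]-c; print("div",q.round(1),np.hypot(*v).round(1),np.degrees(np.arctan2(v[1],v[0]))%360)
```

```text
cam [464.55203791 136.17550166 346.77364762]
[447.6 115.4  45. ] 169.8 194.52005018699356
[577.9 148.1  45. ] 35.5 196.17748352209057
[465.4 119.2  45. ] 151.6 194.82353878996344
[559.3 143.4  45. ] 54.7 195.4308288493498
[459.81960506  98.21834346  45.        ] [450.96438364 136.48880969  45.        ]
[569.72954565 126.23915428  45.        ] [560.81286416 164.79721875  45.        ]
div [450.2 220.6  64. ] 173.5 158.8397186178263
div [498.2  30.6  64. ] 170.8 228.22378942521792
```

```bash
python3 -c "
from plan import *
plan([(494,127.2,100,194.2,5),(494,127.2,27,194.2,5)])
plan([(494,127.2,27,194.2,5),(494,127.2,120,194.2,5)])"
```

```text
[[1.02, -0.32, 2.06, 0, 0, -0.2], [1.03, -0.32, 2.06, 0, 0, -0.2], [1.02, -0.32, 2.06, 0, 0, -0.3], [1.03, -0.31, 2.06, 0, 0, -0.2], [1.03, -0.3, 2.06, 0, 0, -0.3], [0, 0, 1.46, 0, 0, 0], [0, 0, 1.46, 0, 0, 0], [0, 0, 1.46, 0, 0, 0], [0, 0, 1.46, 0, 0, 0], [0, 0, 1.46, 0, 0, 0]]
end [493.98 127.24  26.99 194.2 ] max [1.03 0.32 2.06 0.   0.   0.3 ]
[[0, 0, 0, 0, 0, 0], [0, 0, 0, 0, 0, 0], [0, 0, 0, 0, 0, 0], [0, 0, 0, 0, 0, 0], [0, 0, 0, 0, 0, 0], [0, 0, -1.86, 0, 0, 0], [0, 0, -1.86, 0, 0, 0], [0, 0, -1.86, 0, 0, 0], [0, 0, -1.86, 0, 0, 0], [0, 0, -1.86, 0, 0, 0]]
end [493.98 127.24 119.99 194.2 ] max [0.   0.   1.86 0.   0.   0.  ]
```

move_arm(
  deltas=[
    [1.02,-0.32,2.06,0,0,-0.2],
    [1.03,-0.32,2.06,0,0,-0.2],
    [1.02,-0.32,2.06,0,0,-0.3],
    [1.03,-0.31,2.06,0,0,-0.2],
    [1.03,-0.3,2.06,0,0,-0.3],
    [0,0,1.46,0,0,0],
    [0,0,1.46,0,0,0],
    [0,0,1.46,0,0,0],
    [0,0,1.46,0,0,0],
    [0,0,1.46,0,0,0],
  ],
  grip=7,
)

```text
time_s: 12.4
eef_pos: [493.5, 126.9, 26.3]
ee_rot: [-0.0, -0.123, 0.992, 0.0]
force: [-0.0, 0.0, 0.1]
grip_width: 0.818
```

move_arm(
  deltas=[
    [0,0,0,0,0,0],
    [0,0,0,0,0,0],
    [0,0,0,0,0,0],
    [0,0,0,0,0,0],
    [0,0,0,0,0,0],
    [0,0,0,0,0,0],
    [0,0,0,0,0,0],
    [0,0,0,0,0,0],
    [0,0,0,0,0,0],
    [0,0,0,0,0,0],
  ],
  grip=3,
  newtons=35,
)

```text
time_s: 13.4
eef_pos: [494.1, 127.1, 27.6]
ee_rot: [0.0, -0.124, 0.992, -0.0]
force: [-2.8, -3.2, 5.8]
grip_width: 0.456
```

Run:
```python
from h import *
s=ctrl.sense();print(s["time_s"],s["eef_pos"],s["grip_width"],s["force"],s["wrist_torque"])
cv2.imwrite("pics/w6.png",eyes.capture("wrist"))
```

```text
13.4 [494.10053918 127.09584101  27.55841784] 0.456181757668291 [-2.75518525 -3.23134749  5.8049105 ] [-0.52165396  0.46611414 -0.14413236]
```

View pics/w6.png

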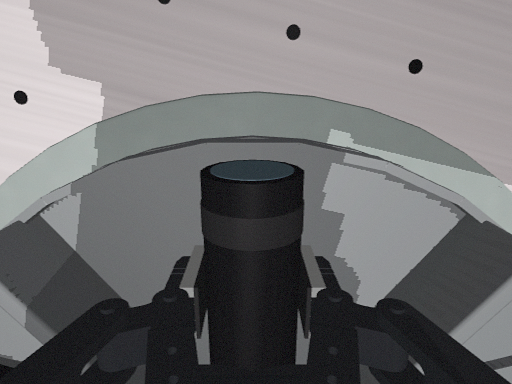

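```bash
python3 -c "
from plan import *
plan([(640,-185,250,193,14),(640,-185,250,193,1)])"
```

```text
[[-0.46, -2.42, -0.93, 0, 0, 0.1], [-0.47, -2.42, -0.93, 0, 0, 0.1], [-0.47, -2.42, -0.93, 0, 0, 0.1], [-0.48, -2.41, -0.93, 0, 0, 0.1], [-0.48, -2.41, -0.93, 0, 0, 0.1], [-0.49, -2.41, -0.93, 0, 0, 0.1], [-0.49, -2.41, -0.93, 0, 0, 0.1], [-0.49, -2.41, -0.93, 0, 0, 0.1], [-0.5, -2.41, -0.93, 0, 0, 0.1], [-0.5, -2.41, -0.93, 0, 0, 0.1]]
[[-0.51, -2.41, -0.93, 0, 0, 0], [-0.5, -2.41, -0.92, 0, 0, 0.1], [-0.51, -2.41, -0.93, 0, 0, 0], [-0.51, -2.42, -0.92, 0, 0, 0.1], [0, 0, 0, 0, 0, 0], [0, 0, 0, 0, 0, 0], [0, 0, 0, 0, 0, 0], [0, 0, 0, 0, 0, 0], [0, 0, 0, 0, 0, 0], [0, 0, 0, 0, 0, 0]]
end [ 639.97 -185.02  249.99  193.  ] max [0.51 2.42 0.93 0.   0.   0.1 ]
```

move_arm(
  deltas=[
    [0,0,-0.6,0,0,0],
    [0,0,-1.26,0,0,0],
    [0,0,-1.86,0,0,0],
    [0,0,-1.86,0,0,0],
    [0,0,-1.86,0,0,0],
    [0,0,-1.86,0,0,0],
    [0,0,0,0,0,0],
    [0,0,0,0,0,0],
    [0,0,0,0,0,0],
    [0,0,0,0,0,0],
  ],
)

```text
time_s: 14.45
eef_pos: [493.5, 127.2, 119.1]
ee_rot: [-0.001, -0.124, 0.992, 0.0]
force: [0.8, -0.7, -2.3]
grip_width: 0.457
```

move_arm(
  deltas=[
    [-0.46,-2.42,-0.93,0,0,0.1],
    [-0.47,-2.42,-0.93,0,0,0.1],
    [-0.47,-2.42,-0.93,0,0,0.1],
    [-0.48,-2.41,-0.93,0,0,0.1],
    [-0.48,-2.41,-0.93,0,0,0.1],
    [-0.49,-2.41,-0.93,0,0,0.1],
    [-0.49,-2.41,-0.93,0,0,0.1],
    [-0.49,-2.41,-0.93,0,0,0.1],
    [-0.5,-2.41,-0.93,0,0,0.1],
    [-0.5,-2.41,-0.93,0,0,0.1],
  ],
)

```text
time_s: 15.45
eef_pos: [598.4, -96.6, 212.5]
ee_rot: [-0.001, -0.115, 0.993, 0.0]
force: [0.5, 0.6, -3.4]
grip_width: 0.455
```

move_arm(
  deltas=[
    [-0.51,-2.41,-0.93,0,0,0],
    [-0.5,-2.41,-0.92,0,0,0.1],
    [-0.51,-2.41,-0.93,0,0,0],
    [-0.51,-2.42,-0.92,0,0,0.1],
    [0,0,0,0,0,0],
    [0,0,0,0,0,0],
    [0,0,0,0,0,0],
    [0,0,0,0,0,0],
    [0,0,0,0,0,0],
    [0,0,0,0,0,0],
  ],
)

```text
time_s: 16.45
eef_pos: [639.9, -184.6, 250.0]
ee_rot: [-0.0, -0.113, 0.994, 0.0]
force: [0.5, -0.1, -2.8]
grip_width: 0.456
```

Run:
```python
from h import *
s=ctrl.sense();print(s["time_s"],s["eef_pos"],s["ee_rot"],s["grip_width"],s["force"],s["wrist_torque"])
W=cam("wrist"); np.savez("w7.npz",K=W[0],T=W[1]); im=eyes.capture("wrist"); cv2.imwrite("pics/w7.png",im)
cv2.imwrite("pics/w7b.png",cv2.resize(cv2.convertScaleAbs(im,alpha=1.5,beta=20),None,fx=1.5625,fy=1.5625,interpolation=cv2.INTER_CUBIC))
```

```text
16.45 [ 639.91612143 -184.63676455  250.03648997] [-2.10723594e-05 -1.13413955e-01  9.93547821e-01  2.99308608e-05] 0.4562133595028508 [ 0.53209593 -0.08279081 -2.77858213] [-0.04817908  0.03249346 -0.02107031]
```

View pics/w7b.png

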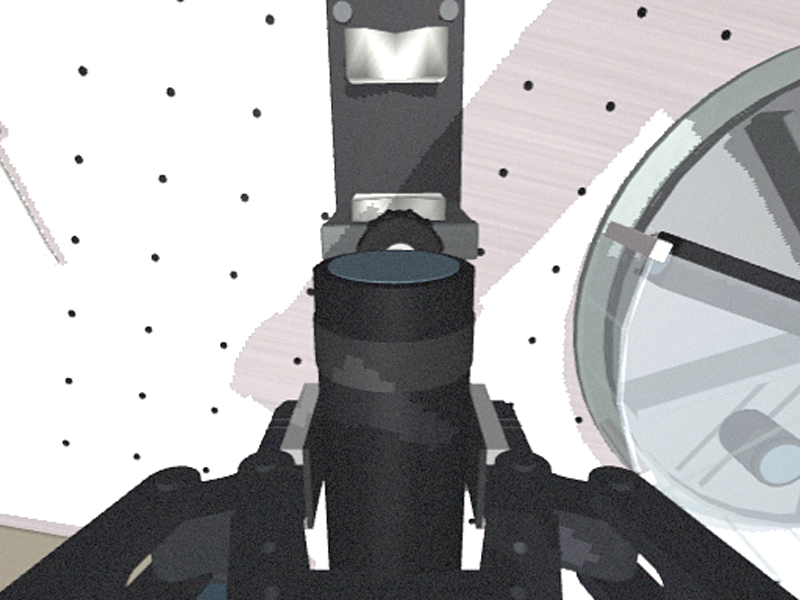

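Run:
```python
import cv2
im=cv2.imread("pics/w7.png")[0:175,190:325]
cv2.imwrite("pics/w7z.png",cv2.resize(cv2.convertScaleAbs(im,alpha=1.3,beta=10),None,fx=3.4,fy=3.4,interpolation=cv2.INTER_CUBIC))
```

```text
(no output)
```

View pics/w7z.png

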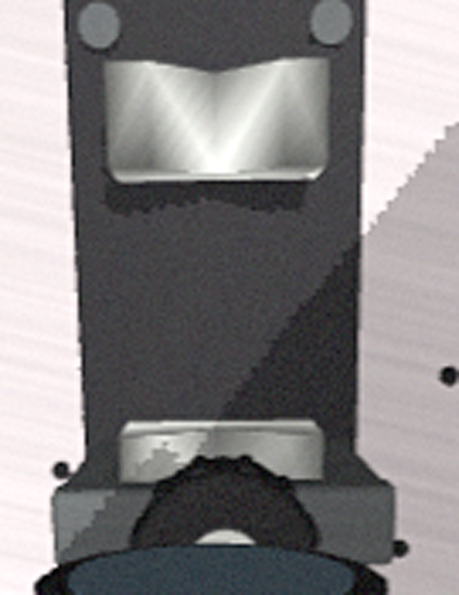

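Run:
```python
from h import *
d=np.load("w7.npz"); W=(d["K"],d["T"]); s=3.4
g=lambda x,y,z:onz(W,(190+x/s,y/s),z)
def show(n,a,b,z,L=None):
    p,q=g(*a,z),g(*b,z); v=(q-p)[:2]; print(n,p.round(1)[:2],q.round(1)[:2],"len",np.hypot(*v).round(1),"perp ang",(np.degrees(np.arctan2(v[1],v[0]))-90).round(2),"mid",((p+q)/2).round(1)[:2])
show("sad1 -62",(106,62),(329,58),52)
show("sad1 -36",(110,172),(325,168),52)
show("sad2 37",(124,425),(324,421),52)
show("bridge42",(54,490),(392,487),117)
show("bridge62",(57,566),(395,562),117)
l=[g(67,50,12),g(84,400,12)]; r=[g(364,50,12),g(357,400,12)]
for a in (l,r):
    v=a[1]-a[0]; print("plate edge",a[0].round(1),a[1].round(1),np.degrees(np.arctan2(v[1],v[0])))
show("w",(67,50),(364,50),12); show("w2",(84,400),(357,396),12)
```

```text
sad1 -62 [ 512.5 -242.7] [ 498.1 -185. ] len 59.5 perp ang 13.99 mid [ 505.3 -213.9]
sad1 -36 [ 538.8 -236.3] [ 524.5 -179.1] len 58.9 perp ang 14.04 mid [ 531.6 -207.7]
sad2 37 [ 604.8 -218.7] [ 590.4 -162. ] len 58.5 perp ang 14.19 mid [ 597.6 -190.3]
bridge42 [ 615.8 -228.8] [ 596.8 -149.7] len 81.3 perp ang 13.57 mid [ 606.3 -189.2]
bridge62 [ 634.1 -224.6] [ 614.3 -144. ] len 83.0 perp ang 13.75 mid [ 624.2 -184.3]
plate edge [ 505.9 -259.4   12. ] [ 604.7 -234.9   12. ] 13.954625276312761
plate edge [ 485.9 -173.4   12. ] [ 584.7 -148.5   12. ] 14.126783465441907
w [ 505.9 -259.4] [ 485.9 -173.4] len 88.3 perp ang 13.06 mid [ 495.9 -216.4]
w2 [ 604.7 -234.9] [ 583.4 -148.9] len 88.6 perp ang 13.88 mid [ 594.1 -191.9]
```

```bash
python3 -c "
from plan import *
plan([(494,127.2,120,194.2,12),(494,127.2,50,194.2,4),(494,127.2,30,194.2,2),(494,127.2,27.2,194.2,2)])
plan([(494,127.2,27.2,194.2,4),(494,127.2,36,194.2,2),(486.2,125.2,36,194.2,4)])"
```

```text
[[0.6, 2.81, 1.08, 0, 0, -0.1], [0.6, 2.81, 1.08, 0, 0, -0.1], [0.59, 2.81, 1.08, 0, 0, -0.1], [0.58, 2.81, 1.08, 0, 0, -0.1], [0.58, 2.81, 1.08, 0, 0, -0.1], [0.58, 2.81, 1.09, 0, 0, -0.1], [0.57, 2.82, 1.08, 0, 0, -0.1], [0.57, 2.82, 1.09, 0, 0, -0.1], [0.56, 2.82, 1.08, 0, 0, -0.1], [0.55, 2.82, 1.09, 0, 0, -0.1]]
[[0.55, 2.82, 1.08, 0, 0, -0.1], [0.55, 2.81, 1.09, 0, 0, -0.1], [0, 0, 1.75, 0, 0, 0], [0, 0, 1.75, 0, 0, 0], [0, 0, 1.75, 0, 0, 0], [0, 0, 1.75, 0, 0, 0], [0, 0, 1, 0, 0, 0], [0, 0, 1, 0, 0, 0], [0, 0, 0.14, 0, 0, 0], [0, 0, 0.14, 0, 0, 0]]
end [493.97 127.17  27.19 194.2 ] max [0.6  2.82 1.75 0.   0.   0.1 ]
[[0, 0, 0, 0, 0, 0], [0, 0, 0, 0, 0, 0], [0, 0, 0, 0, 0, 0], [0, 0, 0, 0, 0, 0], [0, 0, -0.44, 0, 0, 0], [0, 0, -0.44, 0, 0, 0], [0.2, 0, 0, 0, 0, 0], [0.2, 0, 0, 0, 0, 0], [0.2, 0, 0, 0, 0, 0], [0.2, 0, 0, 0, 0, 0]]
end [486.21 125.21  35.99 194.2 ] max [0.2  0.   0.44 0.   0.   0.  ]
```

move_arm(
  deltas=[
    [0.6,2.81,1.08,0,0,-0.1],
    [0.6,2.81,1.08,0,0,-0.1],
    [0.59,2.81,1.08,0,0,-0.1],
    [0.58,2.81,1.08,0,0,-0.1],
    [0.58,2.81,1.08,0,0,-0.1],
    [0.58,2.81,1.09,0,0,-0.1],
    [0.57,2.82,1.08,0,0,-0.1],
    [0.57,2.82,1.09,0,0,-0.1],
    [0.56,2.82,1.08,0,0,-0.1],
    [0.55,2.82,1.09,0,0,-0.1],
  ],
)

```text
time_s: 17.5
eef_pos: [517.7, 76.3, 141.6]
ee_rot: [0.0, -0.122, 0.993, -0.0]
force: [0.7, 0.1, -2.8]
grip_width: 0.46
```

move_arm(
  deltas=[
    [0.55,2.82,1.08,0,0,-0.1],
    [0.55,2.81,1.09,0,0,-0.1],
    [0,0,1.75,0,0,0],
    [0,0,1.75,0,0,0],
    [0,0,1.75,0,0,0],
    [0,0,1.75,0,0,0],
    [0,0,1,0,0,0],
    [0,0,1,0,0,0],
    [0,0,0.14,0,0,0],
    [0,0,0.14,0,0,0],
  ],
)

```text
time_s: 18.5
eef_pos: [494.3, 127.1, 27.6]
ee_rot: [0.0, -0.124, 0.992, -0.0]
force: [-2.8, -0.5, 5.3]
grip_width: 0.453
```

Run:
```python
from h import *
s=ctrl.sense();print(s["time_s"],s["eef_pos"],s["force"],s["wrist_torque"])
cv2.imwrite("pics/w8.png",eyes.capture("wrist"))
```

```text
18.5 [494.26019827 127.14678384  27.62470134] [-2.81419228 -0.51647802  5.31855947] [-0.1153289   0.43310013 -0.04488569]
```

View pics/w8.png

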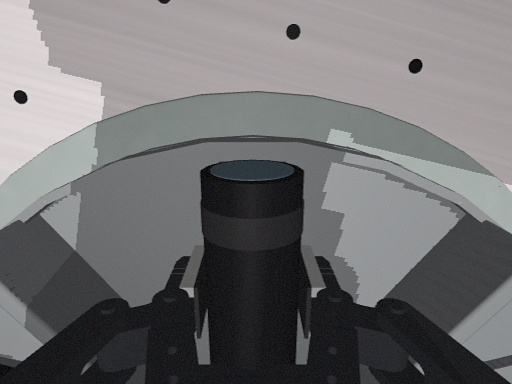

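move_arm(
  deltas=[
    [0,0,0,0,0,0],
    [0,0,0,0,0,0],
    [0,0,0,0,0,0],
    [0,0,0,0,0,0],
    [0,0,-0.44,0,0,0],
    [0,0,-0.44,0,0,0],
    [0.2,0,0,0,0,0],
    [0.2,0,0,0,0,0],
    [0.2,0,0,0,0,0],
    [0.2,0,0,0,0,0],
  ],
  grip=5.5,
)

```text
time_s: 19.55
eef_pos: [485.9, 125.1, 35.9]
ee_rot: [-0.0, -0.124, 0.992, 0.0]
force: [0.4, -1.0, 0.7]
grip_width: 0.643
```

move_arm(
  deltas=[
    [0,0,0,0,0,0],
    [0,0,0,0,0,0],
    [0,0,0,0,0,0],
    [0,0,0,0,0,0],
    [0,0,0,0,0,0],
    [0,0,0,0,0,0],
    [0,0,-0.6,0,0,0],
    [0,0,-1.2,0,0,0],
    [0,0,-1.8,0,0,0],
    [0,0,-1.8,0,0,0],
  ],
  grip=3,
  newtons=40,
)

```text
time_s: 20.55
eef_pos: [486.2, 125.3, 91.2]
ee_rot: [0.0, -0.124, 0.992, 0.0]
force: [0.3, -0.8, -3.0]
grip_width: 0.449
```

```bash
python3 - <<'E'
from h import *
s=ctrl.sense();print(s["time_s"],s["eef_pos"],s["grip_width"],s["force"],s["wrist_torque"])
cv2.imwrite("pics/w9.png",eyes.capture("wrist"))
E
echo "[486.21,125.21,89.99,194.2]">cmd.json
python3 -c "
from plan import *
u=np.array([np.cos(np.radians(14)),np.sin(np.radians(14))])
O=np.array([564.8,-199.2])
seat=O+u*(5-25.1); pre=seat-42*u
print(seat,pre)
plan([(486.21,125.21,140,194.2,3),(*pre,120,194,14),(*pre,100,194,2),(*pre,100,194,1)])"
```

```text
20.55 [486.23463782 125.26118936  91.15404089] 0.4490820553555991 [ 0.32353297 -0.81473686 -3.002024  ] [-0.00503209  0.03796703 -0.01404974]
[ 545.2970559 -204.0626301] [ 504.5446354  -214.22334972]
[[0, 0, -1.67, 0, 0, 0], [0, 0, -1.67, 0, 0, 0], [0, 0, -1.66, 0, 0, 0], [0.47, -2.38, 0.14, 0, 0, 0], [0.47, -2.38, 0.14, 0, 0, 0], [0.47, -2.38, 0.14, 0, 0, 0], [0.47, -2.38, 0.14, 0, 0, 0], [0.47, -2.38, 0.14, 0, 0, 0], [0.47, -2.38, 0.14, 0, 0, 0], [0.47, -2.38, 0.14, 0, 0, 0]]
[[0.47, -2.39, 0.15, 0, 0, 0], [0.46, -2.38, 0.14, 0, 0, 0], [0.47, -2.39, 0.15, 0, 0, 0], [0.46, -2.38, 0.14, 0, 0, 0], [0.47, -2.39, 0.15, 0, 0, 0.1], [0.46, -2.38, 0.14, 0, 0, 0], [0.46, -2.39, 0.15, 0, 0, 0.1], [0, 0, 1, 0, 0, 0], [0, 0, 1, 0, 0, 0], [0, 0, 0, 0, 0, 0]]
end [ 504.56 -214.24   99.99  194.  ] max [0.47 2.39 1.67 0.   0.   0.1 ]
```

View pics/w9.png

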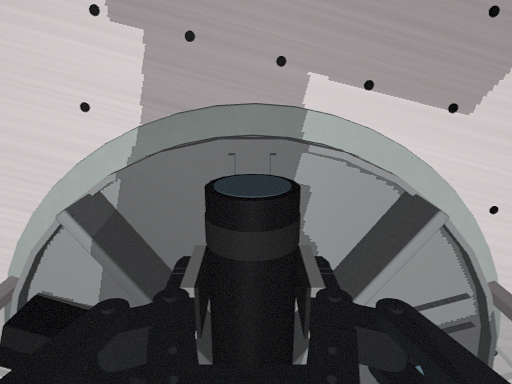

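move_arm(
  deltas=[
    [0,0,-1.67,0,0,0],
    [0,0,-1.67,0,0,0],
    [0,0,-1.66,0,0,0],
    [0.47,-2.38,0.14,0,0,0],
    [0.47,-2.38,0.14,0,0,0],
    [0.47,-2.38,0.14,0,0,0],
    [0.47,-2.38,0.14,0,0,0],
    [0.47,-2.38,0.14,0,0,0],
    [0.47,-2.38,0.14,0,0,0],
    [0.47,-2.38,0.14,0,0,0],
  ],
)

```text
time_s: 21.6
eef_pos: [495.2, -45.3, 130.2]
ee_rot: [0.0, -0.124, 0.992, -0.0]
force: [1.5, 0.6, -3.7]
grip_width: 0.453
```

move_arm(
  deltas=[
    [0.47,-2.39,0.15,0,0,0],
    [0.46,-2.38,0.14,0,0,0],
    [0.47,-2.39,0.15,0,0,0],
    [0.46,-2.38,0.14,0,0,0],
    [0.47,-2.39,0.15,0,0,0.1],
    [0.46,-2.38,0.14,0,0,0],
    [0.46,-2.39,0.15,0,0,0.1],
    [0,0,1,0,0,0],
    [0,0,1,0,0,0],
    [0,0,0,0,0,0],
  ],
)

```text
time_s: 22.6
eef_pos: [503.7, -213.0, 98.3]
ee_rot: [-0.001, -0.122, 0.993, 0.001]
force: [0.1, 0.2, -1.9]
grip_width: 0.451
```

Run:
```python
from h import *
s=ctrl.sense();print(s["time_s"],s["eef_pos"],s["force"],s["wrist_torque"])
W=cam("wrist"); S=cam("scene")
e=onz(W,(252,186),s["eef_pos"][2]+9); v=(e-s["eef_pos"])[:2]; print("rear end rel TCP",np.hypot(*v))
im=eyes.capture("scene"); cv2.imwrite("pics/s10z.png",cv2.resize(im[180:290,160:300],None,fx=5.5,fy=5.5,interpolation=cv2.INTER_CUBIC))
im=eyes.capture("wrist"); cv2.imwrite("pics/w10.png",im)
im=eyes.capture("side"); cv2.imwrite("pics/d10z.png",cv2.resize(im[130:250,230:370],None,fx=5.5,fy=5.5,interpolation=cv2.INTER_CUBIC))
```

```text
22.6 [ 503.73733077 -213.00537964   98.29426697] [ 0.13302073  0.20446374 -1.94263472] [-0.00812347  0.11570339  0.00783316]
rear end rel TCP 39.15946215359494
```

View pics/s10z.png

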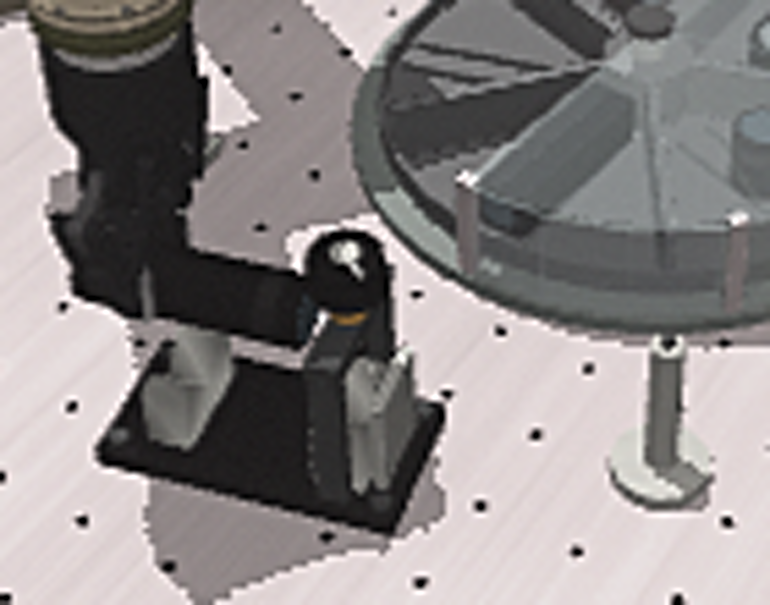

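View pics/d10z.png

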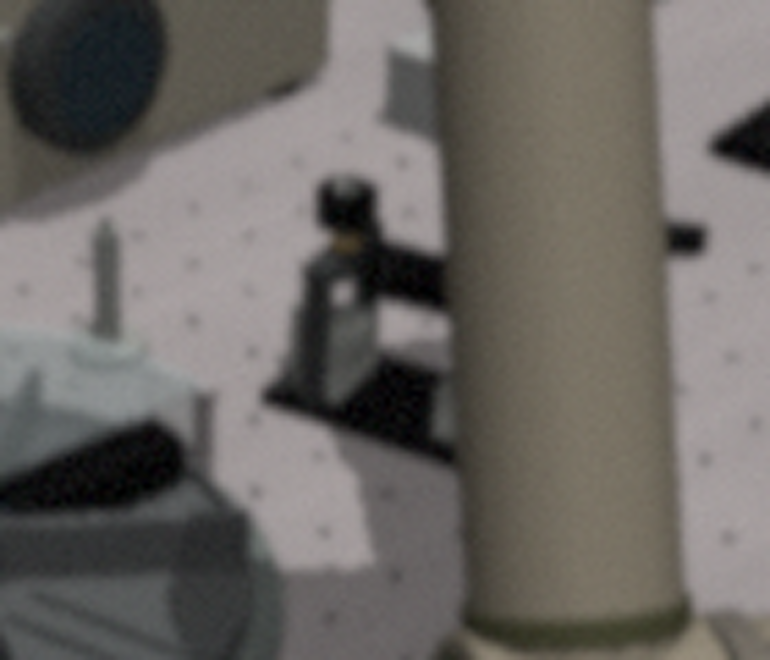

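View pics/w10.png

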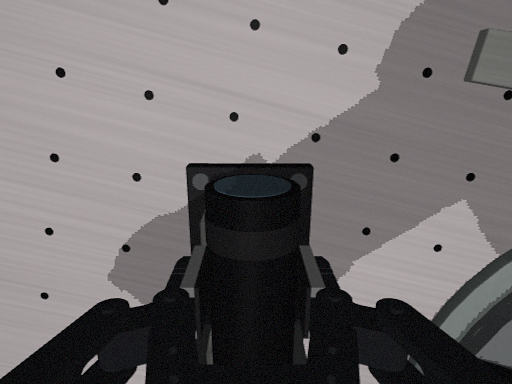

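move_arm(
  deltas=[
    [0,0,1.1,0,0,0],
    [0,0,1.1,0,0,0],
    [0,0,1.1,0,0,0],
    [0,0,0.8,0,0,0],
    [0,0,0.3,0,0,0],
    [0,0,0,0,0,0],
    [-0.3,0,0,0,0,0],
    [-0.5,0,0,0,0,0],
    [-0.5,0,0,0,0,0],
    [-0.4,0,0,0,0,0],
  ],
)

```text
time_s: 23.75
eef_pos: [521.7, -210.0, 56.2]
ee_rot: [0.0, -0.122, 0.993, -0.0]
force: [1.5, -0.8, -3.2]
grip_width: 0.453
```

Run:
```python
from h import *
s=ctrl.sense();print(s["time_s"],s["eef_pos"],s["force"],s["wrist_torque"])
im=eyes.capture("scene"); cv2.imwrite("pics/s11z.png",cv2.resize(im[180:290,160:300],None,fx=5.5,fy=5.5,interpolation=cv2.INTER_CUBIC))
```

```text
23.75 [ 521.68135667 -209.98306286   56.17424413] [ 1.4581209  -0.80571576 -3.23511394] [-0.0325626   0.05604312 -0.01956709]
```

View pics/s11z.png

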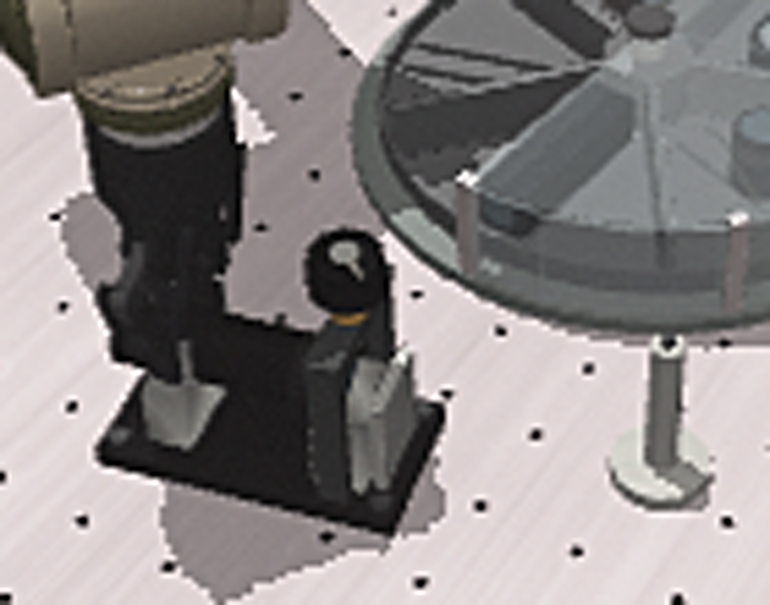

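move_arm(
  deltas=[
    [-0.3,0,0,0,0,0],
    [-0.3,0,0,0,0,0],
    [-0.3,0,0,0,0,0],
    [-0.3,0,0,0,0,0],
    [-0.3,0,0,0,0,0],
    [-0.3,0,0,0,0,0],
    [-0.2,0,0,0,0,0],
    [0,0,0,0,0,0],
    [0,0,0.1,0,0,0],
    [0,0,0.1,0,0,0],
  ],
)

```text
time_s: 24.8
eef_pos: [540.6, -205.5, 54.2]
ee_rot: [0.0, -0.122, 0.993, -0.0]
force: [-1.1, -1.9, 0.9]
grip_width: 0.446
```

Run:
```python
from h import *
s=ctrl.sense();print(s["time_s"],s["eef_pos"],s["force"],s["wrist_torque"])
```

```text
24.8 [ 540.55745037 -205.54174534   54.20894701] [-1.0591342  -1.86247337  0.89903205] [-0.22726101  0.09859829 -0.01298261]
```

move_arm(
  deltas=[
    [0,0,0.03,0,0,0],
    [0,0,0.03,0,0,0],
    [-0.05,0,0,0,0,0],
    [-0.05,0,0,0,0,0],
    [-0.05,0,0,0,0,0],
    [-0.05,0,0,0,0,0],
    [-0.05,0,0,0,0,0],
    [-0.05,0,0,0,0,0],
    [0,0,0,0,0,0],
    [0,0,0,0,0,0],
  ],
)

```text
time_s: 25.8
eef_pos: [543.2, -205.3, 53.7]
ee_rot: [-0.0, -0.122, 0.993, -0.001]
force: [-3.9, -5.9, 2.3]
grip_width: 0.457
```

Run:
```python
from h import *
s=ctrl.sense();print(s["time_s"],s["eef_pos"],s["force"],s["wrist_torque"])
```

```text
25.8 [ 543.23061301 -205.34820213   53.68795556] [-3.93383657 -5.86555429  2.32056897] [-0.80108962  0.51697489 -0.19553651]
```

move_arm(
  deltas=[
    [0,-0.03,0,0,0,0],
    [0,-0.03,0,0,0,0],
    [-0.05,0,0,0,0,0],
    [-0.05,0,0,0,0,0],
    [-0.05,0,0,0,0,0],
    [-0.05,0,0,0,0,0],
    [0,0,0,0,0,0],
    [0,0,0,0,0,0],
    [0,0,0,0,0,0],
    [0,0,0,0,0,0],
  ],
)

```text
time_s: 26.8
eef_pos: [545.0, -205.0, 53.6]
ee_rot: [-0.001, -0.122, 0.993, -0.0]
force: [-6.2, -4.1, 4.9]
grip_width: 0.451
```

Run:
```python
from h import *
s=ctrl.sense();print(s["time_s"],s["eef_pos"],s["force"],s["wrist_torque"])
f=s["force"];print("along u",f[0]*.97+f[1]*.242,"n",-f[0]*.242+f[1]*.97)
W=cam("wrist"); im=eyes.capture("wrist"); cv2.imwrite("pics/w12.png",im)
im=eyes.capture("scene"); cv2.imwrite("pics/s12z.png",cv2.resize(im[180:290,160:300],None,fx=5.5,fy=5.5,interpolation=cv2.INTER_CUBIC))
```

```text
26.8 [ 545.00179255 -205.00256918   53.60089543] [-6.21270768 -4.13041284  4.87493082] [-0.6027812   1.0012677  -0.23523173]
along u -7.025886360711374 n -2.50302519440936
```

View pics/s12z.png

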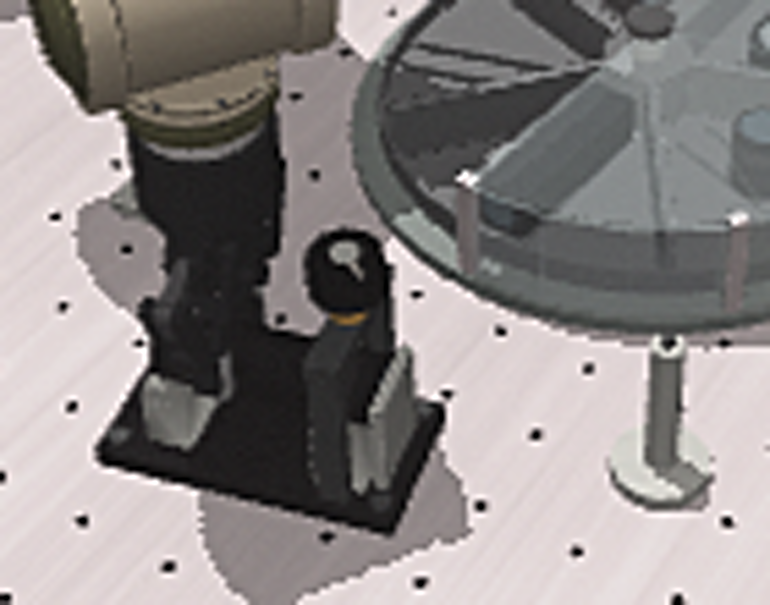

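View pics/w12.png

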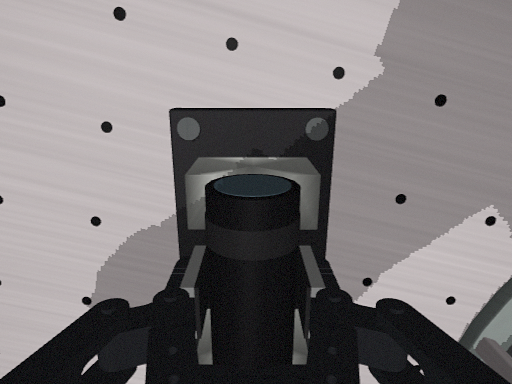

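move_arm(
  deltas=[
    [-0.04,0,0,0,0,0],
    [-0.04,0,0,0,0,0],
    [-0.04,0,0,0,0,0],
    [-0.04,0,0,0,0,0],
    [-0.04,0,0,0,0,0],
    [0,0,0,0,0,0],
    [0,0,0,0,0,0],
    [0,0,0,0,0,0],
    [0,0,0,0,0,0],
    [0,0,0,0,0,0],
  ],
)

```text
time_s: 27.9
eef_pos: [545.4, -204.9, 53.6]
ee_rot: [-0.002, -0.122, 0.993, 0.0]
force: [-15.4, -5.7, 10.1]
grip_width: 0.454
```

Run:
```python
from h import *
s=ctrl.sense();print(s["time_s"],s["eef_pos"],s["force"],s["wrist_torque"])
f=s["force"];print("along u",f[0]*.97+f[1]*.242,"n",-f[0]*.242+f[1]*.97)
```

```text
27.9 [ 545.42642383 -204.86069104   53.56878805] [-15.36177562  -5.65203938  10.05241216] [-0.94504425  2.43940093 -0.23217764]
along u -16.26871587842276 n -1.7649285016687082
```

move_arm(
  deltas=[
    [0.04,0,-0.03,0,0,0],
    [0.04,0,0,0,0,0],
    [0,0,0,0,0,0],
    [0,0,0,0,0,0],
    [0,0,0,0,0,0],
    [0,0,0,0,0,0],
    [0,0,0,0,0,0],
    [0,0,0,0,0,0],
    [0,0,0,0,0,0],
    [0,0,0,0,0,0],
  ],
  grip=5.8,
)

```text
time_s: 28.9
eef_pos: [546.6, -204.4, 53.7]
ee_rot: [0.0, -0.122, 0.993, 0.0]
force: [0.0, 0.0, 0.3]
grip_width: 0.682
```

Run:
```python
from h import *
s=ctrl.sense();print(s["time_s"],s["eef_pos"],s["force"],s["wrist_torque"],s["grip_width"],s["joints"].round(2))
import json
p=s["eef_pos"]; json.dump([p[0],p[1],p[2],194.0],open("cmd.json","w"))
from plan import *
plan([(p[0],p[1],190,194,5),(625,-187,250,194,5)])
```

```text
28.9 [ 546.62278119 -204.35134002   53.68774873] [0.02408896 0.0478035  0.26599742] [-0.01971818  0.0133898   0.05134776] 0.6822203085388313 [-0.56  0.63  1.51  0.    1.   -2.37]
[[0, 0, -2.73, 0, 0, 0], [0, 0, -2.73, 0, 0, 0], [0, 0, -2.72, 0, 0, 0], [0, 0, -2.73, 0, 0, 0], [0, 0, -2.72, 0, 0, 0], [-1.6, -0.04, -1.2, 0, 0, 0], [-1.61, -0.04, -1.2, 0, 0, 0], [-1.6, -0.04, -1.2, 0, 0, 0], [-1.61, -0.05, -1.2, 0, 0, 0], [-1.6, -0.04, -1.2, 0, 0, 0]]
end [ 624.95 -186.99  249.99  194.  ] max [1.61 0.05 2.73 0.   0.   0.  ]
```

move_arm(
  deltas=[
    [0,0,-2.73,0,0,0],
    [0,0,-2.73,0,0,0],
    [0,0,-2.72,0,0,0],
    [0,0,-2.73,0,0,0],
    [0,0,-2.72,0,0,0],
    [-1.6,-0.04,-1.2,0,0,0],
    [-1.61,-0.04,-1.2,0,0,0],
    [-1.6,-0.04,-1.2,0,0,0],
    [-1.61,-0.05,-1.2,0,0,0],
    [-1.6,-0.04,-1.2,0,0,0],
  ],
)

```text
time_s: 29.9
eef_pos: [625.5, -186.8, 250.5]
ee_rot: [-0.0, -0.122, 0.993, 0.0]
force: [0.3, -0.4, -0.1]
grip_width: 0.68
```

Run:
```python
from h import *
s=ctrl.sense();print(s["time_s"],s["eef_pos"],s["joints"].round(2))
W=cam("wrist"); np.savez("w13.npz",K=W[0],T=W[1]);im=eyes.capture("wrist"); cv2.imwrite("pics/w13.png",im)
cv2.imwrite("pics/w13b.png",cv2.resize(cv2.convertScaleAbs(im,alpha=1.5,beta=20),None,fx=1.5625,fy=1.5625,interpolation=cv2.INTER_CUBIC))
im=eyes.capture("scene"); cv2.imwrite("pics/s13.png",im);cv2.imwrite("pics/s13z.png",cv2.resize(im[180:290,160:300],None,fx=5.5,fy=5.5,interpolation=cv2.INTER_CUBIC))
im=eyes.capture("side"); cv2.imwrite("pics/d13.png",im)
```

```text
29.9 [ 625.46248382 -186.79006844  250.46233504] [-0.47  0.6   1.02  0.    1.52 -2.28]
```

View pics/w13b.png

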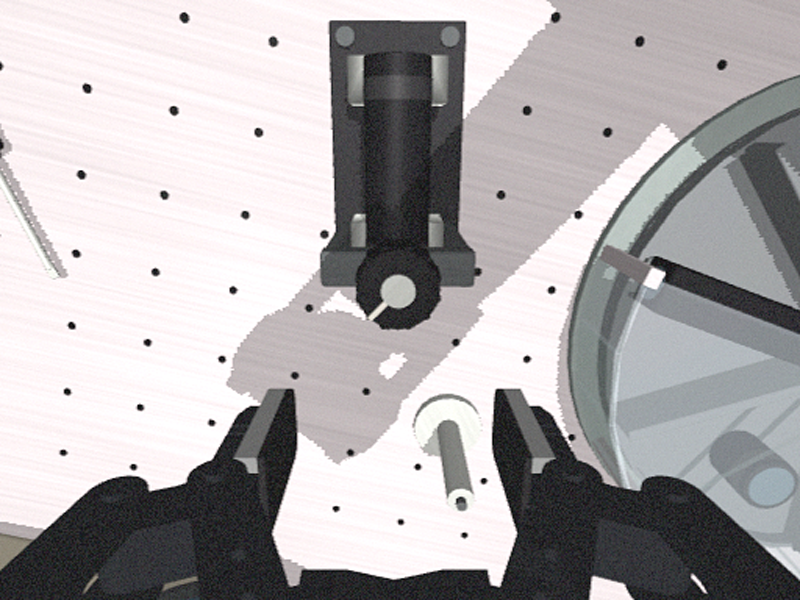

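View pics/s13z.png

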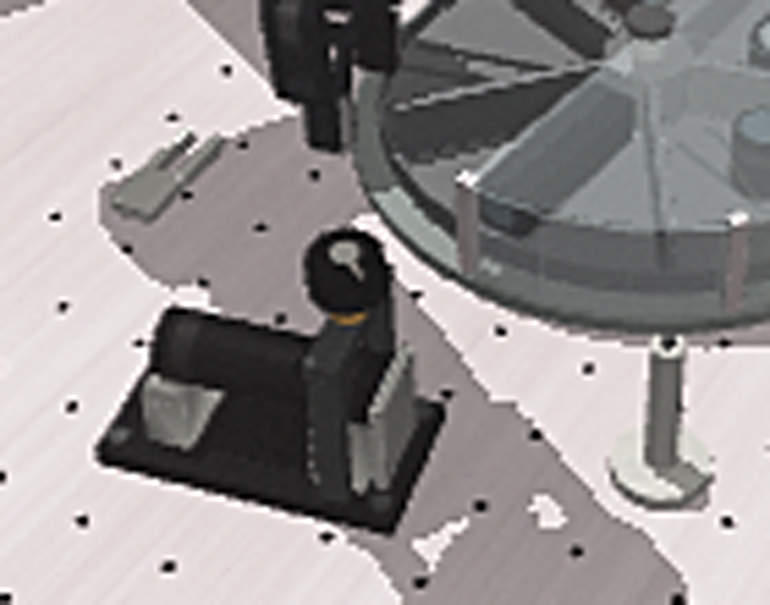

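Run:
```python
from h import *
d=np.load("w13.npz"); W=(d["K"],d["T"]); s=1.5625
O=np.array([564.8,-199.2]);u=np.array([.9703,.2419]);n=np.array([-.2419,.9703])
def cf(x,y,z): q=onz(W,(x/s,y/s),z)[:2]; return np.round([(q-O)@u,(q-O)@n],1),q.round(1)
for nm,p in dict(rear82=(398,53,82),rear62=(398,53,62),sad62=(350,57,52),sadr=(446,57,52),sad36=(350,105,52),plate0=(331,22,12),br42L=(322,249,117),br42R=(475,247,117),br62L=(322,286,117),knob=(398,291,158),kL=(357,290,158),kR=(440,290,158),kbot=(398,328,158)).items(): print(nm,*cf(*p))
# knob top height by scene + wrist
S=cam("scene")
print(tri([(S,(160+345/5.5,180+252/5.5)),(W,(398/s,291/s))]))
```

```text
rear82 [-58.5  -0.2] [ 508.1 -213.6]
rear62 [-61.2  -0.1] [ 505.5 -214.1]
sad62 [-60.4 -28.4] [ 513.1 -241.3]
sadr [-60.4  28.3] [ 499.3 -186.3]
sad36 [-33.9 -29. ] [ 539.  -235.5]
plate0 [-86.2 -43.2] [ 491.6 -262. ]
br42L [ 41.2 -40.6] [ 614.6 -228.7]
br42R [40.1 40.7] [ 593.8 -150. ]
br62L [ 61.6 -41.5] [ 634.6 -224.5]
knob [52.5 -0.5] [ 615.8 -187. ]
kL [ 52.  -19.5] [ 620.  -205.6]
kR [52. 19.] [ 610.6 -168.2]
kbot [70.8 -0.4] [ 633.6 -182.5]
(array([ 615.7221967 , -186.76547983,  159.36958802]), [np.float64(0.43184098055959297), np.float64(0.4318409805595038)])
```

Run:
```python
from plan import *
plan([(615.7,-186.8,200,194,3),(615.7,-186.8,140,194,4),(615.7,-186.8,131,194,2)])
```

```text
[[0.3, 0.08, 1.67, 0, 0, 0], [0.3, 0.08, 1.66, 0, 0, 0], [0.29, 0.08, 1.67, 0, 0, 0], [0, 0, 1.5, 0, 0, 0], [0, 0, 1.5, 0, 0, 0], [0, 0, 1.5, 0, 0, 0], [0, 0, 1.5, 0, 0, 0], [0, 0, 0.45, 0, 0, 0], [0, 0, 0.45, 0, 0, 0], [0, 0, 0, 0, 0, 0]]
end [ 615.73 -186.81  130.99  194.  ] max [0.3  0.08 1.67 0.   0.   0.  ]
```

move_arm(
  deltas=[
    [0.3,0.08,1.67,0,0,0],
    [0.3,0.08,1.66,0,0,0],
    [0.29,0.08,1.67,0,0,0],
    [0,0,1.5,0,0,0],
    [0,0,1.5,0,0,0],
    [0,0,1.5,0,0,0],
    [0,0,1.5,0,0,0],
    [0,0,0.45,0,0,0],
    [0,0,0.45,0,0,0],
    [0,0,0,0,0,0],
  ],
  grip=6,
)

```text
time_s: 31.05
eef_pos: [615.4, -186.9, 130.8]
ee_rot: [-0.0, -0.122, 0.993, 0.0]
force: [0.5, 0.1, 0.1]
grip_width: 0.703
```

move_arm(
  deltas=[
    [0,0,0,0,0,0],
    [0,0,0,0,0,0],
    [0,0,0,0,0,0],
    [0,0,0,0,0,0],
    [0,0,0,0,0,0],
    [0,0,0,0,0,0],
    [0,0,0,0,0,0],
    [0,0,0,0,0,0],
    [0,0,0,0,0,0],
    [0,0,0,0,0,0],
  ],
  grip=3,
  newtons=25,
)

```text
time_s: 32.05
eef_pos: [616.0, -187.3, 131.8]
ee_rot: [0.001, -0.122, 0.993, -0.001]
force: [0.2, -1.6, 5.9]
grip_width: 0.456
```

Run:
```python
from h import *
np.set_printoptions(precision=4,suppress=True)
for i in range(4):
    s=ctrl.sense();print(s["time_s"],s["eef_pos"],s["grip_width"],s["force"],s["wrist_torque"],s["tau"],s["joints"][5])
    im=eyes.capture("scene" if i<3 else "wrist")
    if i==2: cv2.imwrite("pics/s14z.png",cv2.resize(im[180:290,160:300],None,fx=5.5,fy=5.5,interpolation=cv2.INTER_CUBIC))
cv2.imwrite("pics/w14.png",im)
```

```text
32.05 [ 616.0166 -187.2545  131.7905] 0.4563137597797385 [ 0.208  -1.5829  5.9325] [-0.3799  0.0881 -0.0105] [  1.6243 -51.7385 -22.8721   0.5602   0.1246   0.0026] -2.2915135695734117
32.1 [ 616.0213 -187.2445  131.7978] 0.46151761536801944 [-0.7981 -2.3147  5.8179] [-0.4052  0.0824  0.0232] [  1.6175 -51.7391 -22.8723   0.56     0.1247   0.0027] -2.2914952750005892
32.15 [ 616.0073 -187.2439  131.7814] 0.4604856933280564 [-0.4727 -1.8868  5.8153] [-0.3363  0.133  -0.0365] [  1.6181 -51.7399 -22.8723   0.5601   0.1247   0.0027] -2.291492564974874
32.2 [ 616.0298 -187.2558  131.7839] 0.4588199624812782 [-0.957  -3.53    5.5424] [-0.4053  0.1585  0.0369] [  1.6218 -51.7397 -22.8721   0.5602   0.1247   0.0027] -2.2914694317203006
```

View pics/s14z.png

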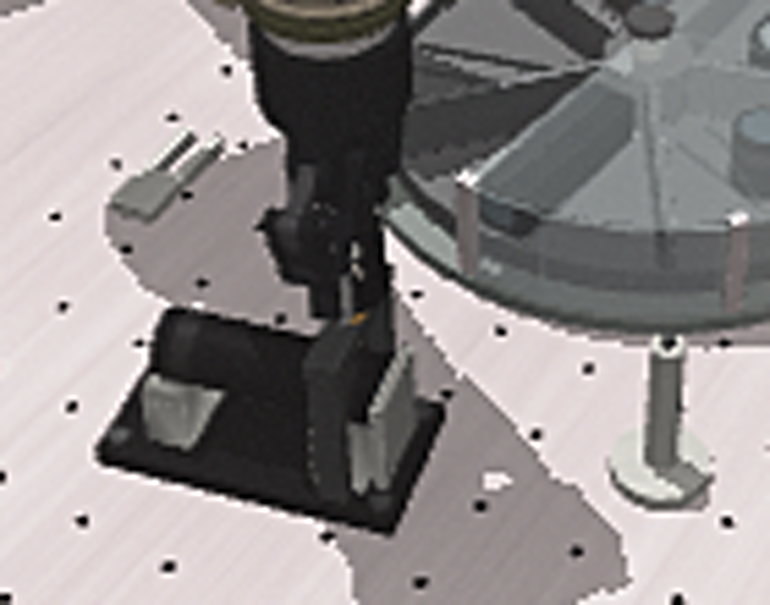

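View pics/w14.png

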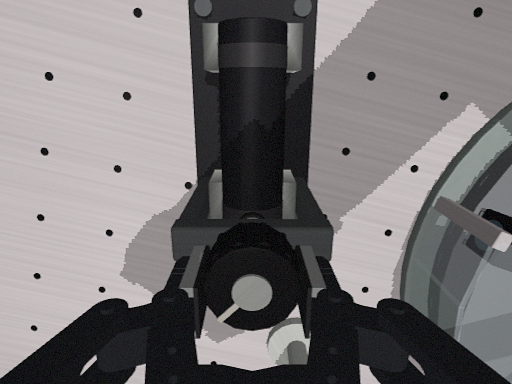

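move_arm(
  deltas=[
    [0,0,0.06,0,0,8.5],
    [0,0,0.06,0,0,8.5],
    [0,0,0.06,0,0,8.5],
    [0,0,0.06,0,0,8.5],
    [0,0,0.06,0,0,8.5],
    [0,0,0.06,0,0,8.5],
    [0,0,0.06,0,0,8.5],
    [0,0,0.06,0,0,8.5],
    [0,0,0.05,0,0,8.5],
    [0,0,0.05,0,0,8.5],
  ],
)

```text
time_s: 33.25
eef_pos: [615.6, -188.1, 126.1]
ee_rot: [0.001, 0.583, 0.812, -0.001]
force: [-4.0, -6.1, 7.5]
grip_width: 0.455
```

```bash
cat > st.py <<'E'
from h import *
np.set_printoptions(precision=4,suppress=True)
for i in range(2):
    s=ctrl.sense();print(round(s["time_s"],2),s["eef_pos"],round(s["grip_width"],3),s["force"],s["wrist_torque"],"tau6",s["tau"][5].round(4),"q6",s["joints"][5].round(4))
    if i==0: im=eyes.capture("wrist")
import sys
cv2.imwrite(f"pics/{sys.argv[1]}.png",im)
E
python3 st.py w15
```

```text
33.25 [ 615.6381 -188.0566  126.0779] 0.455 [-4.0486 -6.1268  7.5251] [-0.9714  0.5916  0.0646] tau6 -1.906 q6 -0.8019
33.3 [ 615.6117 -188.0997  125.9979] 0.458 [-3.7678 -5.6575  7.3588] [-1.0026  0.5515 -0.1282] tau6 -0.3983 q6 -0.7937
```

View pics/w15.png

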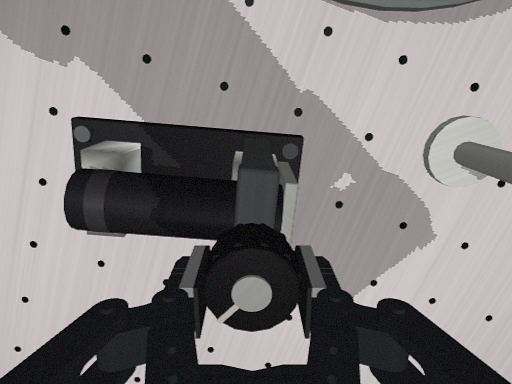

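move_arm(
  deltas=[
    [-0.07,-0.03,0,0,0,0],
    [-0.07,-0.03,0,0,0,0],
    [0,0,0.06,0,0,8],
    [0,0,0.05,0,0,8],
    [0,0,0.05,0,0,8],
    [0,0,0.02,0,0,3],
    [0,0,0.02,0,0,3],
    [0,0,0.01,0,0,2],
    [0,0,0.01,0,0,2],
    [0,0,0.01,0,0,2],
  ],
)

```text
time_s: 34.3
eef_pos: [615.2, -188.4, 123.7]
ee_rot: [-0.0, 0.804, 0.594, -0.0]
force: [-4.4, -1.0, 9.2]
grip_width: 0.46
```

```bash
python3 st.py w16
```

```text
34.3 [ 615.2378 -188.4141  123.7033] 0.46 [-4.3659 -0.9829  9.2434] [-0.1682  0.9305  0.0297] tau6 -0.4041 q6 -0.1805
34.35 [ 615.2402 -188.3986  123.6838] 0.459 [-4.7203 -0.9792  8.7857] [-0.0675  0.848  -0.0142] tau6 -0.0446 q6 -0.1786
```

move_arm(
  deltas=[
    [0,0,0,0,0,1],
    [0,0,0,0,0,1],
    [0,0,0,0,0,1],
    [0,0,0,0,0,1],
    [0,0,0,0,0,1],
    [0,0,0,0,0,0],
    [0,0,0,0,0,0],
    [0,0,0,0,0,0],
    [0,0,0,0,0,0],
    [0,0,0,0,0,0],
  ],
)

```text
time_s: 35.35
eef_pos: [615.2, -188.4, 123.5]
ee_rot: [-0.0, 0.829, 0.559, -0.0]
force: [-4.9, -0.5, 8.0]
grip_width: 0.458
```

```bash
python3 st.py w17
```

```text
35.35 [ 615.1883 -188.3875  123.5139] 0.458 [-4.9011 -0.5141  7.992 ] [-0.1641  0.8003  0.0044] tau6 0.031 q6 -0.0946
35.4 [ 615.1955 -188.3939  123.5239] 0.461 [-4.6353 -0.9952  6.2112] [-0.1225  0.8299  0.0287] tau6 0.031 q6 -0.0946
```

move_arm(
  deltas=[
    [0,0,0,0,0,1],
    [0,0,0,0,0,1],
    [0,0,0.01,0,0,1],
    [0,0,0,0,0,1],
    [0,0,0.01,0,0,1],
    [0,0,0,0,0,1],
    [0,0,0.01,0,0,1],
    [0,0,0,0,0,1],
    [0,0,0.01,0,0,1],
    [0,0,0,0,0,1],
  ],
)

```text
time_s: 36.4
eef_pos: [615.1, -188.3, 123.2]
ee_rot: [-0.0, 0.875, 0.485, -0.001]
force: [-5.7, -0.3, 7.9]
grip_width: 0.46
```

```bash
python3 st.py w18
```

```text
36.4 [ 615.1183 -188.3179  123.2358] 0.46 [-5.6813 -0.3174  7.8846] [-0.0711  0.9229  0.1999] tau6 0.0065 q6 0.0803
36.45 [ 615.1338 -188.3289  123.2646] 0.454 [-6.0365 -0.8501  8.4539] [-0.1434  0.9392  0.193 ] tau6 0.1834 q6 0.0812
```

Run:
```python
from h import *
np.set_printoptions(precision=4,suppress=True)
im=eyes.capture("side"); cv2.imwrite("pics/d18z.png",cv2.resize(im[130:230,230:370],None,fx=5.7,fy=5.7,interpolation=cv2.INTER_CUBIC))
s=ctrl.sense();print(s["time_s"],s["force"],s["wrist_torque"],s["tau"][5],s["joints"][5])
im=eyes.capture("scene"); cv2.imwrite("pics/s18z.png",cv2.resize(im[200:270,190:270],None,fx=8,fy=8,interpolation=cv2.INTER_CUBIC))
s=ctrl.sense();print(s["time_s"],s["force"],s["wrist_torque"],s["tau"][5],s["joints"][5])
```

```text
36.5 [-6.008  -0.3608  6.7799] [-0.0779  0.967   0.1637] 0.32271841540932655 0.08010426244135045
36.55 [-5.8107 -0.3897  7.1713] [-0.11    0.9352  0.1341] 0.2023108396679163 0.07972897689803488
```

View pics/d18z.png

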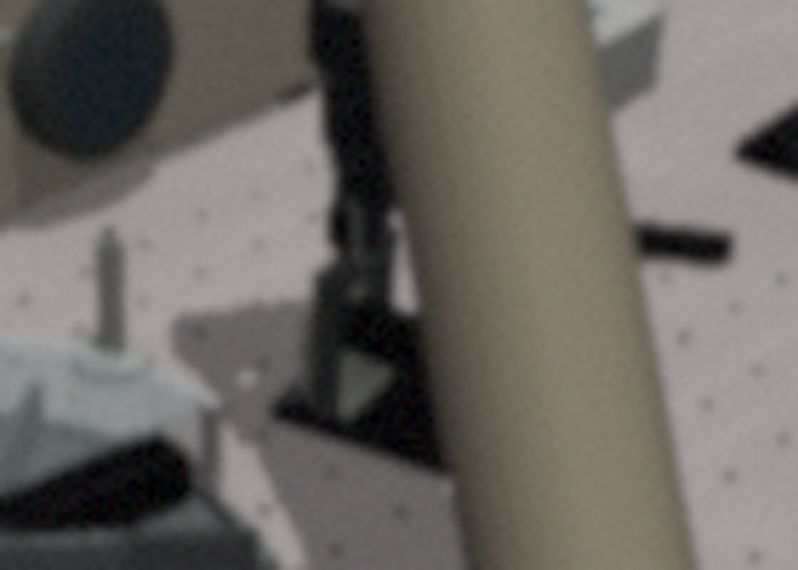

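View pics/s18z.png

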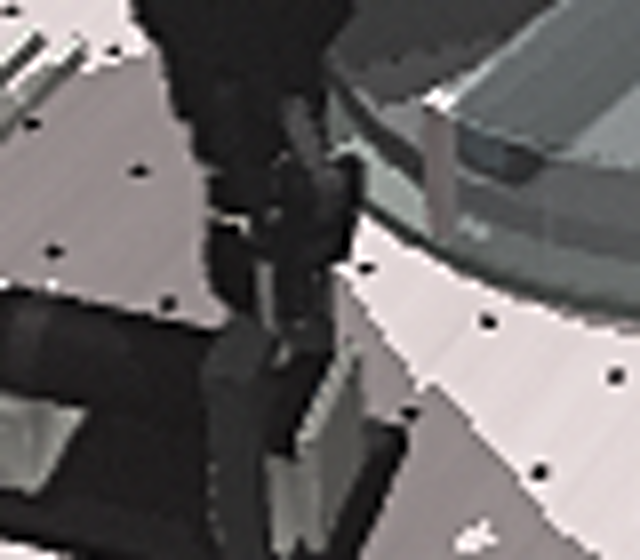

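View pics/w18.png

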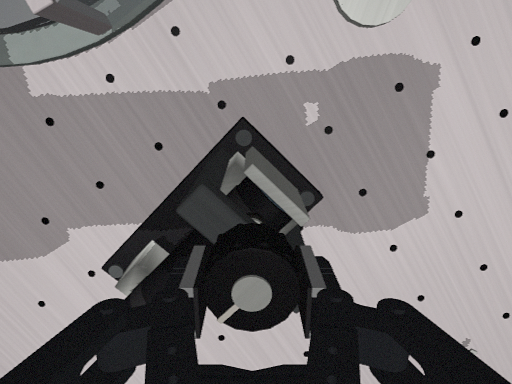

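move_arm(
  deltas=[
    [0,0,0,0,0,-1.5],
    [0,0,-0.01,0,0,-1.5],
    [0,0,-0.01,0,0,-1.5],
    [0,0,-0.01,0,0,-1.5],
    [0,0,-0.01,0,0,-1],
    [0,0,-0.01,0,0,-1],
    [0,0,0,0,0,-1],
    [0,0,0,0,0,-1],
    [0,0,0,0,0,-1],
    [0,0,0,0,0,-1],
  ],
)

```text
time_s: 37.55
eef_pos: [615.2, -188.4, 123.6]
ee_rot: [-0.0, 0.819, 0.574, -0.0]
force: [-4.0, -1.6, 7.1]
grip_width: 0.456
```

```bash
python3 st.py w19
```

```text
37.55 [ 615.2189 -188.3872  123.589 ] 0.456 [-4.0032 -1.5997  7.1494] [-0.1888  0.7647 -0.0894] tau6 0.1567 q6 -0.1301
37.6 [ 615.2059 -188.409   123.5996] 0.458 [-3.6327 -0.8615  6.6697] [-0.1864  0.7638 -0.041 ] tau6 -0.0227 q6 -0.1311
```

move_arm(
  deltas=[
    [0,0,0,0,0,0.5],
    [0,0,0.01,0,0,0.5],
    [0,0,0,0,0,0.5],
    [0,0,0,0,0,0.5],
    [0,0,0.01,0,0,0.5],
    [0,0,0,0,0,0.5],
    [0,0,0,0,0,0.5],
    [0,0,0,0,0,0.5],
    [0,0,0.01,0,0,0.5],
    [0,0,0,0,0,0.5],
  ],
)

```text
time_s: 38.6
eef_pos: [615.2, -188.4, 123.4]
ee_rot: [-0.0, 0.843, 0.537, -0.0]
force: [-6.8, 0.0, 7.3]
grip_width: 0.457
```

```bash
python3 st.py w20
```

```text
38.6 [ 615.1931 -188.3686  123.4261] 0.457 [-6.8129  0.0026  7.3438] [-0.1148  0.8988  0.1824] tau6 0.0273 q6 -0.0421
38.65 [ 615.1783 -188.3649  123.4079] 0.459 [-5.266  -0.3172  7.8113] [-0.075   0.894   0.1147] tau6 0.1164 q6 -0.0416
```

move_arm(
  deltas=[
    [0,0,0,0,0,0.7],
    [0,0,0.01,0,0,0.7],
    [0,0,0,0,0,0.7],
    [0,0,0,0,0,0.7],
    [0,0,0.01,0,0,0.7],
    [0,0,0,0,0,0.7],
    [0,0,0,0,0,0.7],
    [0,0,0,0,0,0.7],
    [0,0,0.01,0,0,0.7],
    [0,0,0,0,0,0.7],
  ],
)

```text
time_s: 39.65
eef_pos: [615.1, -188.3, 123.2]
ee_rot: [-0.0, 0.875, 0.485, -0.001]
force: [-5.5, -0.1, 8.5]
grip_width: 0.455
```

```bash
cat > st2.py <<'E'
from h import *
np.set_printoptions(precision=4,suppress=True)
r=[]
for i in range(5):
    s=ctrl.sense(); r.append([s["wrist_torque"][2],s["tau"][5],s["joints"][5],s["force"][2]])
    if i<4: eyes.capture("wrist")
print(s["time_s"],s["eef_pos"],s["force"]); print(np.array(r).T, np.mean(r,0))
E
python3 st2.py
```

```text
39.85 [ 615.1147 -188.3197  123.2084] [-6.2575  0.0669  7.8447]
[[0.2576 0.2069 0.1957 0.1733 0.1469]
 [0.0745 0.1984 0.2917 0.2065 0.1809]
 [0.0801 0.0807 0.0799 0.0797 0.0797]
 [8.474  8.6378 9.4441 9.449  7.8447]] [0.1961 0.1904 0.08   8.7699]
```

move_arm(
  deltas=[
    [0,0,-0.01,0,0,-2.5],
    [0,0,-0.02,0,0,-2.5],
    [0,0,-0.02,0,0,-2.5],
    [0,0,-0.02,0,0,-2.5],
    [0,0,-0.02,0,0,-2.5],
    [0,0,-0.02,0,0,-2.5],
    [0,0,-0.02,0,0,-2.5],
    [0,0,-0.02,0,0,-2.5],
    [0,0,-0.02,0,0,-2.5],
    [0,0,-0.01,0,0,-2.5],
  ],
)

```text
time_s: 40.85
eef_pos: [615.3, -188.4, 124.4]
ee_rot: [-0.0, 0.748, 0.663, -0.0]
force: [-3.0, -2.1, 4.5]
grip_width: 0.457
```

move_arm(
  deltas=[
    [0,0,0,0,0,0.7],
    [0,0,0.01,0,0,0.7],
    [0,0,0,0,0,0.7],
    [0,0,0.01,0,0,0.7],
    [0,0,0,0,0,0.7],
    [0,0,0.01,0,0,0.7],
    [0,0,0,0,0,0.7],
    [0,0,0.01,0,0,0.7],
    [0,0,0.01,0,0,0.7],
    [0,0,0,0,0,0.7],
  ],
)

```text
time_s: 41.85
eef_pos: [615.3, -188.4, 123.9]
ee_rot: [-0.0, 0.789, 0.615, -0.0]
force: [-4.7, -1.6, 5.7]
grip_width: 0.462
```

```bash
python3 st2.py
```

```text
42.05 [ 615.2894 -188.3827  123.9207] [-4.5767 -1.3641  5.7429]
[[ 0.0419  0.0574  0.0291  0.0051 -0.0198]
 [-0.1034  0.021   0.1193  0.0343  0.0083]
 [-0.2319 -0.2313 -0.2321 -0.2323 -0.2323]
 [ 5.6886  4.8267  4.583   5.4859  5.7429]] [ 0.0227  0.0159 -0.232   5.2654]
```

move_arm(
  deltas=[
    [0,0,0,0,0,0.4],
    [0,0,0,0,0,0.4],
    [0,0,0.01,0,0,0.4],
    [0,0,0,0,0,0.4],
    [0,0,0,0,0,0.4],
    [0,0,0.01,0,0,0.4],
    [0,0,0,0,0,0.4],
    [0,0,0,0,0,0.4],
    [0,0,0,0,0,0.4],
    [0,0,0,0,0,0.4],
  ],
)

```text
time_s: 43.05
eef_pos: [615.2, -188.4, 123.7]
ee_rot: [-0.0, 0.81, 0.587, -0.0]
force: [-5.1, -1.0, 5.3]
grip_width: 0.461
```

```bash
python3 st2.py
```

```text
43.25 [ 615.2025 -188.3621  123.6442] [-4.4189 -0.6738  5.9251]
[[ 0.0732  0.073   0.0235  0.0278  0.0523]
 [-0.0232  0.0487  0.1029  0.0517  0.0365]
 [-0.1624 -0.162  -0.1625 -0.1626 -0.1626]
 [ 5.2972  5.7839  5.7645  6.294   5.9251]] [ 0.05    0.0433 -0.1624  5.8129]
```

move_arm(
  deltas=[
    [0,0,0,0,0,0.2],
    [0,0,0,0,0,0.2],
    [0,0,0.01,0,0,0.2],
    [0,0,0,0,0,0.2],
    [0,0,0,0,0,0.2],
    [0,0,0,0,0,0.2],
    [0,0,0,0,0,0.2],
    [0,0,0,0,0,0.2],
    [0,0,0,0,0,0.2],
    [0,0,0,0,0,0.2],
  ],
)

```text
time_s: 44.25
eef_pos: [615.2, -188.4, 123.6]
ee_rot: [-0.0, 0.82, 0.573, -0.0]
force: [-4.8, -1.6, 6.9]
grip_width: 0.456
```

```bash
python3 st2.py
```

```text
44.45 [ 615.2184 -188.3954  123.5938] [-4.7589 -1.1501  5.8415]
[[ 0.0494  0.055   0.0506  0.0852  0.0685]
 [ 0.0424  0.0784  0.1053  0.0797  0.0721]
 [-0.1276 -0.1275 -0.1277 -0.1277 -0.1277]
 [ 6.9448  6.5464  5.419   5.8411  5.8415]] [ 0.0617  0.0756 -0.1276  6.1186]
```

move_arm(
  deltas=[
    [0,0,0,0,0,0.2],
    [0,0,0,0,0,0.2],
    [0,0,0.01,0,0,0.2],
    [0,0,0,0,0,0.2],
    [0,0,0,0,0,0.2],
    [0,0,0,0,0,0.2],
    [0,0,0,0,0,0.2],
    [0,0,0,0,0,0.2],
    [0,0,0,0,0,0.2],
    [0,0,0,0,0,0.2],
  ],
)

```text
time_s: 45.45
eef_pos: [615.2, -188.4, 123.5]
ee_rot: [-0.0, 0.83, 0.558, -0.0]
force: [-5.1, -1.4, 6.6]
grip_width: 0.457
```

```bash
python3 st2.py
```

```text
45.65 [ 615.2202 -188.3645  123.5495] [-4.9664 -2.2115  6.778 ]
[[ 0.1182  0.155   0.076   0.0978  0.1106]
 [ 0.0647  0.1005  0.1273  0.1017  0.0943]
 [-0.0928 -0.0926 -0.0928 -0.0928 -0.0929]
 [ 6.6194  6.6648  6.2345  6.288   6.778 ]] [ 0.1115  0.0977 -0.0928  6.5169]
```

move_arm(
  deltas=[
    [0,0,0,0,0,0],
    [0,0,0,0,0,0],
    [0,0,0,0,0,0],
    [0,0,0,0,0,0],
    [0,0,0,0,0,0],
    [0,0,-0.5,0,0,0],
    [0,0,-1,0,0,0],
    [0,0,-2,0,0,0],
    [0,0,-2,0,0,0],
    [0,0,-2,0,0,0],
  ],
  grip=6.2,
)

```text
time_s: 46.65
eef_pos: [615.7, -188.4, 200.2]
ee_rot: [0.0, 0.829, 0.559, 0.0]
force: [0.6, -0.4, 1.0]
grip_width: 0.728
```

```bash
python3 st.py w21
python3 - <<'E'
from h import *
s=cv2.imread("pics/w21.png")
im=eyes.capture("scene"); cv2.imwrite("pics/s21.png",im); cv2.imwrite("pics/s21z.png",cv2.resize(im[180:290,160:300],None,fx=5.5,fy=5.5,interpolation=cv2.INTER_CUBIC))
E
```

```text
46.65 [ 615.705  -188.395   200.1531] 0.728 [ 0.6262 -0.4281  1.035 ] [ 0.0138  0.0194 -0.0127] tau6 -0.0 q6 -0.0945
46.7 [ 616.7373 -188.8666  203.9379] 0.727 [ 1.1789 -0.4641  2.8488] [-0.0106  0.0354 -0.0185] tau6 -0.0005 q6 -0.0946
```

View pics/w21.png

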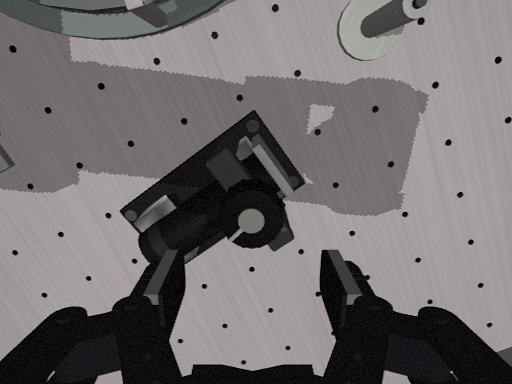

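View pics/s21z.png

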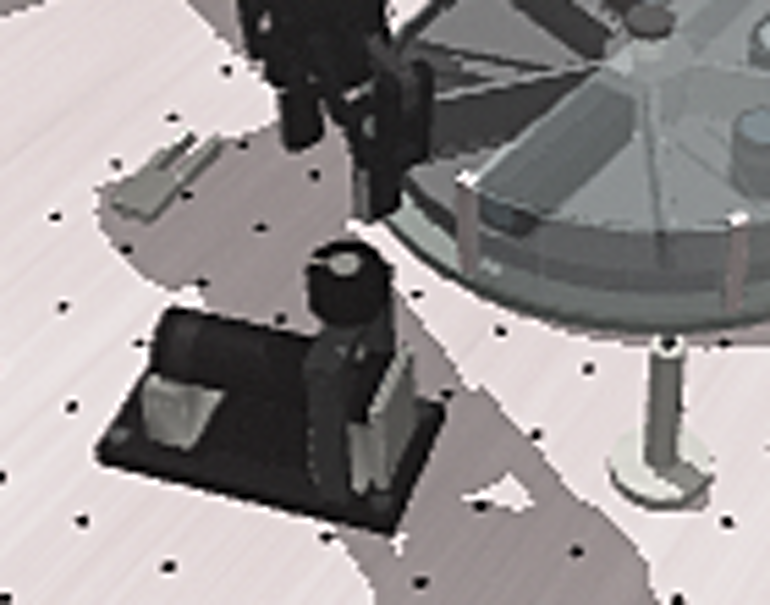

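Run:
```python
from h import *
S,W=cam("scene"),cam("wrist")
print(tri([(S,(160+345/5.5,180+262/5.5)),(W,(252,221))]))
e=onz(W,(0,0),0)
d=cv2.imread("pics/s13.png").astype(int)-cv2.imread("pics/s21.png").astype(int)
print(order.finish_job(), ctrl.sense()["time_s"])
```

```text
(array([ 617.34392625, -187.93997032,  154.16724631]), [np.float64(0.5500768785701408), np.float64(0.5500768785701907)])
the job is handed in; nothing more can be done
the job is handed in; nothing more can be done
```

I turned the carousel clockwise with three pushes on its dividers, lifted the barrel out, laid it in the V saddles against the end stop and screwed the knob down. I then let go and handed the job in at about 47 s, with the gripper clear of everything.

- **Regrasp:** I first gripped the barrel too low for the fingers to pass over the saddles. I set it back on its ribs, gripped it higher and lifted it out again.
- **Against the stop:** the push force along the V jumped to about 16 N with almost no further travel. The wrist picture then put the barrel's rear end at about x = -60 mm in the clamp's frame, where it should be.
- **Brief overtightening:** on the first pass, and again while checking the torque, I turned the knob about 10 degrees past where it ended. The torque then suggested roughly 40 N on the barrel for a moment, so I backed off and came up again in small steps.
- **Final tightness:** I stopped at a total torque of about 0.10 N m, which I estimate as 11–16 N of pad force. I inferred this from torque and angle; it was not measured directly. After letting go, the knob pointer had not sprung back.
- **Check that disagrees:** triangulating the knob's height gave only about 5 mm of descent, while 2.2 rad of turning should give about 8 mm. That last reading was taken while the arm was still moving, so I relied on the torque and the pointer instead.

In the last pictures the barrel lay in the saddles under the bridge. The bystanders and carousel parts in view were still in their places; I did not check the others individually.

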